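Steriliser round for the baby's spoons and cups

TASK

The steriliser is still switched on: turn its switch to off, then press the blue catch button and steady the lid as it springs up, so that it rises under control to fully open instead of flying up. Lay every baby spoon from the drainer and every little cup in the chamber, bring the lid down without slamming until the catch holds it shut, and then switch the steriliser on again. The switch must stay off while the lid is up, and the mug must not be knocked over.

Things in the scene. Friction and masses are not known exactly. Their poses are not given: they have to be found in the camera images.
- steriliser: White UV steriliser fixed to the worktop. Origin on the worktop under the chamber's centre; x axis from its front (lip, button) to its back (hinge), y to the left, z up. Chamber inside: x -70..70, y -130..130 mm, floor z 20, wall tops z 85 mm, walls 8 to 10 mm. Right of it (y -132 to -218) a deck, top z 70 mm, with the switch.
- uv_lid (a joint): Lid angle, rad: 0 shut, 1.85 (106 degrees) fully open at its stop; the front edge goes up and back. A spring drives it open (0.32 N m at 0, 0.02 at the stop; lid 0.25 kg): released, it flies up unless steadied, and stays up by itself. To shut it, press the lip down with 3 to 8 N until the catch snaps over it.
- catch (a joint): Travel of the blue button, m: 0 at rest, 0.006 fully down (6 N; 4 N at half travel). Pressing it half-way or more draws the hook off the lid, which then rises; it springs back by itself, so keep it down until the lid's front has come up about 6 mm.
- switch (a joint): Rotary switch angle, rad: 0 off, 1.57 on; grows clockwise seen from above. A sprung detent pushes it to the nearer of the two stops (0.1 N m, change-over half-way); left alone it rests within about 0.1 rad of a stop.
- lid_hinge (a point): Point on the lid's hinge line, mid-width: 76 mm behind the chamber's centre, z 85 mm; axes as the steriliser. Shut, the lid's flat top is 20 mm above this line, 276 mm wide (y), its front edge 156 mm in front of it; two lip tabs, 8 mm thick, at y 21..74 and -74..-21 mm, reach 188 mm, either side of the button.
- lid_lip (a point): Point on the lid's upper face, on the left lip tab: 180 mm from the hinge line, 20 mm above it (as shut), y = +45 mm. Turns with the lid.
- catch_button (a point): Centre of the top of the blue catch button, 28 mm (x) by 34 mm (y), pressed straight down. At rest at x = -104 mm, y = 0, z = 117 mm of the steriliser: 12 mm higher than the lid's lip tabs, which lie 4 mm to its left and right.
- switch_grip (a point): Centre of the black bar of the switch, on its axis, at x = 0, y = -178, z = 95 mm of the steriliser: bar 56 mm long (along this point's x), 13 mm wide, from 81 to 107 mm high, on a disc of 52 mm. At off the bar lies along the steriliser's x with its white mark to the front; at on along its y with the mark toward the lid.
- drainer: Grey cutlery drainer fixed to the worktop, 50 mm (x) by 140 mm (y), 89 mm high; three bays side by side along its y, 46 mm apart, each about 42 by 43 mm inside, floor at 8 mm. Origin: centre of its underside.
- spoon1_mid (a point): Orange-handled baby spoon, 148 mm long, 40 g; point half-way along it. Its z axis runs from the cream bowl (29 by 12 mm, 44 mm long) to the handle's end; handle round, 12 mm (15 mm at the last 14 mm). Stands bowl down in a bay, upright or leaning up to 25 degrees. May be absent.
- spoon2_mid (a point): Green-handled baby spoon, otherwise as spoon1_mid. May be absent.
- spoon3_mid (a point): Blue-handled baby spoon, otherwise as spoon1_mid. May be absent.
- cup1_mid (a point): Small yellow cup, open at the top, 44 mm across, 40 mm high, wall 3 mm, 40 g, standing on the worktop; point half-way up its axis (z axis). May be absent.
- cup2_mid (a point): Small green cup, otherwise as cup1_mid. May be absent.
- mug: Green and white mug (bystander), 78 by 116 mm with its handle, 101 mm high; origin at the centre of its underside, z up. Leave it standing.
Not all that is in view belongs to the job. Of the things shaped like the part that bears cup1_mid, the yellow one is meant.

How it is judged:
On the way, in this order (a step that is already met when the one before it is completed fails the run):
1. the switch is turned off (value of joint switch below 0.2 rad), for 0.2 s.
2. the lid stands fully open (value of joint uv_lid above 1.7 rad), for 0.2 s.
3. the lid is shut over all the spoons and cups (value of joint uv_lid below 0.035 rad and x of spoon1_mid in the frame of steriliser between -0.07 and 0.07 m and y of spoon1_mid in the frame of steriliser between -0.13 and 0.13 m and z of spoon1_mid in the frame of steriliser between 0.018 and 0.1 m and x of spoon2_mid in the frame of steriliser between -0.07 and 0.07 m and y of spoon2_mid in the frame of steriliser between -0.13 and 0.13 m and z of spoon2_mid in the frame of steriliser between 0.018 and 0.1 m and x of spoon3_mid in the frame of steriliser between -0.07 and 0.07 m and y of spoon3_mid in the frame of steriliser between -0.13 and 0.13 m and z of spoon3_mid in the frame of steriliser between 0.018 and 0.1 m and x of cup1_mid in the frame of steriliser between -0.07 and 0.07 m and y of cup1_mid in the frame of steriliser between -0.13 and 0.13 m and z of cup1_mid in the frame of steriliser between 0.018 and 0.1 m and x of cup2_mid in the frame of steriliser between -0.07 and 0.07 m and y of cup2_mid in the frame of steriliser between -0.13 and 0.13 m and z of cup2_mid in the frame of steriliser between 0.018 and 0.1 m), for 0.2 s.
At the end, for the whole second after the job is handed in: Every spoon and cup present lies in the chamber (its middle within the chamber's 140 by 260 mm and between floor and lid), the lid is held shut by the catch (angle under 0.035 rad) and the switch is on (over 1.37 rad) (all of step 3 and value of joint switch above 1.37 rad); the robot touches nothing.
It fails at once if the lid flies open (faster than 3 rad/s) (velocity of joint uv_lid above 3 rad/s).
It fails at once if the lid is slammed shut (faster than 3 rad/s) (velocity of joint uv_lid below -3 rad/s).
It fails at once if the switch is on while the lid is up (value of joint switch above 0.8 rad and value of joint uv_lid above 0.12 rad).
It fails at once if the mug is knocked over (angle between mug's own z axis and vertical above 0.6 rad).
Of spoon1, spoon2, spoon3 only 2 to 3 are there at a start; the rules pass over those that are not, and their reading is None.
Of cup1, cup2 only 1 to 2 are there at a start; the rules pass over those that are not, and their reading is None.
At some moment in a run one of cup1, cup2 may be knocked a few centimetres aside while the robot is not near it.
Once in a run the grip may slacken for a moment while it holds something.
It also fails if it takes over 210 s, if anything falls off the work surface, if the arm or the gripper's body presses on something with over 40 N, if the wrist force passes 120 N, or if a joint passes its speed limit or range.

ROBOT

A 6-joint arm with a two-finger parallel gripper is mounted at the origin on a cart in front of the work surface, level with it; the furniture and walls round the work are solid. World frame = base frame: x ahead of the robot, y to its left, z up, the work surface at z = 0. Lengths are in m, angles in rad, forces in N, time in s.
With the tool pointing down it reaches from about 0.3 to 0.775 m from the base axis. Payload 14.6 kg.
Tool frame: the origin (TCP) lies between the finger pads; the fingertips stand 8 mm ahead of it and the grasp point (between the pads) lies 11 mm behind it; z points along the fingers, y is the direction in which the jaws open and shut (so a half turn about z gives the same grasp; the last joint's range is limited). The gripper opens to 94 mm and grips with 3 to 60 N. Pads are 16 mm wide; open, the fingers measure 119 mm over their backs; the gripper's body (75 mm by 177 mm) begins 78 mm behind the grasp point.
Start: joints at [-1.221, 0.3, 1.521, -0, 1.321, -0.067], TCP at [0.223, -0.503, 0.213] pointing down, gripper open.
Joint ranges: [-3.03, 3.03], [-0.79, 2.21], [0.23, 2.52], [-1.04, 4.18], [0, 3.07], [-2.55, 2.55]. Speed limits (rad/s): [2.22, 2.22, 2.57, 3.14, 3.14, 3.14].

INTERFACE

Orientations are given as [roll, pitch, yaw] about the fixed x, y, z axes, in that order (R = Rz(yaw) Ry(pitch) Rx(roll)).
In Python, from station import ctrl, viewer, workorder gives the robot as it stands.
- The arm moves only by the tool play_rows, never from a script. Its argument "commands" is a list of rows, each an object of numbers: "dx", "dy", "dz": the shift along the tool's x, y, z in m; "ax", "ay", "az": the turn, a rotation vector about the tool's x, y, z in degrees. In form: [{"dx": .., "dy": .., "dz": .., "ax": .., "ay": .., "az": ..}, ...]. A call has exactly 5 rows; each row shifts and turns the pose as measured when the row begins, along the tool's axes as they then stand; what a row does not reach is not made up. A row lasts 1/12 s, in which the tool goes at most 41.7 mm and 7.16 degrees, less where a joint would pass 70% of its speed; a pose out of reach is approached as far as the arm can. A call with a gripper value outside its range is refused whole. "claw" is the opening, from 0 (shut) to 1 (fully open), set as the call begins (left out, the last holds). The fingers move at their own pace and stop on an object; "squeeze" is the grip in N (left out, the last holds). Time passes only in rows, so rows that do not move let the fingers close, or fill a call up. It gives the time, the measured TCP pose, the force and the opening at its end, in the units of the state.
- ctrl.get_obs(): the state, without advancing time (a new reading comes with each control period).
- viewer.camera(name): name is "scene" or "top" or "wrist"; returns the picture (480x640x3 uint8, red, green, blue); there is no depth.
- viewer.camera_model(name): a dict with "K" (3x3 intrinsics, pixels), "pose" (4x4, takes a point from camera to world coordinates); the wrist camera has in their place "T_tool_cam" (4x4, takes a point from camera to tool coordinates, whose origin is the TCP and whose axes are the flange's). Camera axes: x right, y down, z forward; pixel columns grow to the right and rows downward; lengths in m; the calibration is good to about 2 mm. A picture is of the moment at which its call begins: read the wrist's pose just before it. camera_model takes no time and is no camera call.
- workorder.hand_in(): hands the job in, once; it reports no verdict.
The state is a dict: "time_s": time; "qpos": joint angles; "joint_vel": joint speeds; "tau": joint torques, N m; "ee_pos": TCP position; "eef_rot": TCP orientation; "force": force on the tool from outside, world axes, zero at the start; "moment": the same for the moment, N m; "grip_width": finger opening in m.
Only numpy, scipy, OpenCV 4.12 (cv2) and the standard library are available. Lean on these libraries where they do the work, as an engineer would, in place of code of your own. Each camera call takes 0.05 s, during which the arm holds its last target. There are 200 camera calls.

## Working session

There is one attempt and no reset: what is moved stays moved. The work goes in short steps, Python scripts to look and compute and a tool call to move; the robot and the scene stay as the last step left them, time stands still between calls to the robot, and variables do not carry over. Pictures are saved under pics/ and viewed, about 12 in all and at most 16, crops included, and the job is handed in when it is done.

Besides the shell and the picture viewer there is one more tool, called after ">>>" as name([rows], argument=value, ...), one row to a line, values as JSON. play_rows: Moves the arm, as the interface text tells. Its arguments: {"type":"object","properties":{"commands":{"type":"array","items":{"type":"object","properties":{"dx":{"type":"number"},"dy":{"type":"number"},"dz":{"type":"number"},"ax":{"type":"number"},"ay":{"type":"number"},"az":{"type":"number"}}}},"claw":{"type":"number"},"squeeze":{"type":"number"}},"required":["commands"]}

```bash
ls; mkdir -p pics; cat > h.py <<'E'
import numpy as np,cv2
from scipy.spatial.transform import Rotation as R
from station import ctrl,viewer,workorder
def cam(name,f=None):
    o=ctrl.get_obs(); im=viewer.camera(name); m=viewer.camera_model(name)
    if name=='wrist':
        T=np.eye(4);T[:3,:3]=R.from_euler('xyz',o['eef_rot']).as_matrix();T[:3,3]=o['ee_pos']
        P=T@np.array(m['T_tool_cam'])
    else: P=np.array(m['pose'])
    if f: cv2.imwrite('pics/'+f,im[:,:,::-1])
    return im,np.array(m['K']),P
def ray(K,P,u,v):
    d=P[:3,:3]@np.linalg.inv(K)@np.array([u,v,1.]); return P[:3,3],d
def onz(K,P,u,v,z):
    c,d=ray(K,P,u,v); return c+d*(z-c[2])/d[2]
def proj(K,P,X):
    q=K@(P[:3,:3].T@(np.asarray(X)-P[:3,3])); return q[:2]/q[2]
def tri(r1,r2):
    A=[];b=[]
    for c,d in (r1,r2):
        d=d/np.linalg.norm(d);M=np.eye(3)-np.outer(d,d);A.append(M);b.append(M@c)
    return np.linalg.lstsq(np.vstack(A),np.hstack(b),rcond=None)[0]
def blobs(im,lo,hi,amin=40):
    hsv=cv2.cvtColor(im,cv2.COLOR_RGB2HSV);m=cv2.inRange(hsv,np.array(lo),np.array(hi))
    n,l,s,c=cv2.connectedComponentsWithStats(m)
    return [(s[i][4],c[i].round(1).tolist(),s[i][:4].tolist()) for i in range(1,n) if s[i][4]>=amin],l
E
python3 - <<'E'
from h import *
for n in('scene','top'):
    im,K,P=cam(n,n+'1.png');print(n,K.tolist(),P.round(3).tolist())
print(viewer.camera_model('wrist')); print(ctrl.get_obs())
E
```

```text
pics
scene [[525.9648213482426, 0.0, 317.5361126698695], [0.0, 525.9648213482426, 241.70696313565776], [0.0, 0.0, 1.0]] [[0.88, -0.288, 0.377, 0.144], [-0.474, -0.495, 0.729, -0.802], [-0.023, -0.82, -0.572, 0.695], [0.0, 0.0, 0.0, 1.0]]
top [[487.9498071040108, 0.0, 315.78162343289597], [0.0, 487.9498071040108, 236.5762555940312], [0.0, 0.0, 1.0]] [[0.006, -0.992, 0.124, 0.407], [-1.0, -0.006, 0.005, -0.061], [-0.004, -0.124, -0.992, 1.087], [0.0, 0.0, 0.0, 1.0]]
{'K': array([[396.4544969 ,   0.        , 316.775304  ],
       [  0.        , 396.4544969 , 237.90711917],
       [  0.        ,   0.        ,   1.        ]]), 'T_tool_cam': array([[-1.27088960e-04, -9.68740573e-01, -2.48075970e-01,
         7.14347455e-02],
       [ 9.99999771e-01, -2.88126114e-04,  6.12838582e-04,
        -4.70827937e-04],
       [-6.65158764e-04, -2.48075836e-01,  9.68740387e-01,
        -1.71130039e-01],
       [ 0.00000000e+00,  0.00000000e+00,  0.00000000e+00,
         1.00000000e+00]])}
{'time_s': 0.1, 'qpos': array([-1.22059190e+00,  3.00460316e-01,  1.52151378e+00, -1.60629916e-05,
        1.32070157e+00, -6.66166432e-02]), 'joint_vel': array([ 8.31109930e-04, -1.88574241e-03, -1.16363125e-03, -1.19408486e-03,
        7.78967338e-05, -2.77992078e-04]), 'tau': array([ 2.21737464e-03, -5.32644582e+01, -3.53281903e+01,  7.10275839e-02,
        2.35299126e-02, -6.33047534e-05]), 'ee_pos': array([ 0.2225779 , -0.50270241,  0.21292071]), 'eef_rot': array([-3.14051101e+00, -5.65687496e-05,  4.16825023e-01]), 'force': array([-0.25327892, -0.21977024,  0.04244247]), 'moment': array([ 0.00450022, -0.03841215, -0.00545853]), 'grip_width': 0.09379339815453559}
```

View pics/scene1.png

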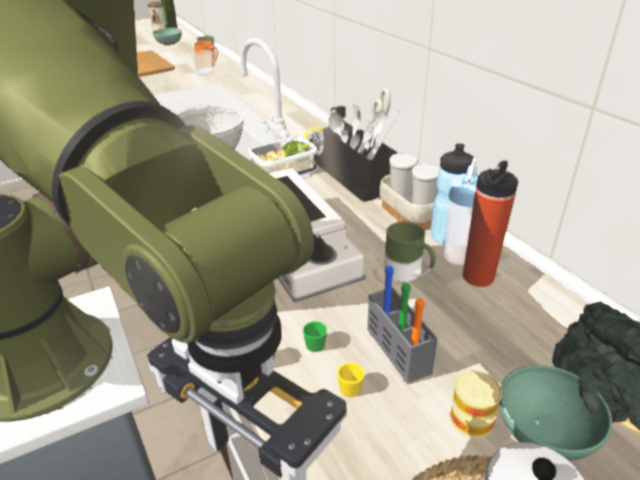

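View pics/top1.png

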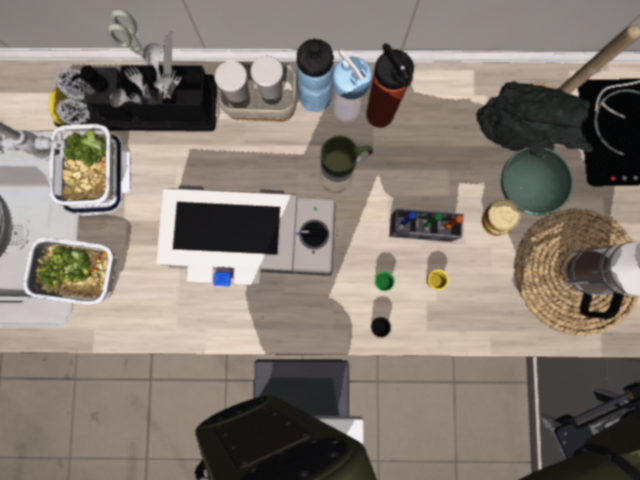

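The scene picture shows three spoons (blue 388,290; green 404,305; orange 418,320), the green cup (314,336) and the yellow cup (350,380). The top picture shows the button (222,278), the switch (314,235, mark pointing at the lid, so on), the mug (342,157), the green cup (384,282) and the yellow cup (438,280).

Possible mix-ups in the top picture: black cup (381,327), beige jar (500,217) and teal bowl (537,180) are not wanted. Yellow cup (438,280), green cup (384,282) and drainer handles (410–460,218) are.

```bash
cat > m.py <<'E'
from h import *
T=cv2.imread('pics/top1.png')[:,:,::-1].copy();S=cv2.imread('pics/scene1.png')[:,:,::-1].copy()
mt=viewer.camera_model('top');ms=viewer.camera_model('scene')
Kt,Pt,Ks,Ps=[np.array(a) for a in(mt['K'],mt['pose'],ms['K'],ms['pose'])]
cols={'blue':([105,150,60],[130,255,255]),'green':([50,120,40],[80,255,255]),'yellow':([24,150,100],[32,255,255]),'orange':([5,180,150],[17,255,255])}
for n,(lo,hi) in cols.items():
    print(n,'T',[b for b in blobs(T,lo,hi,15)[0] if b[1][0]>130 and 120<b[1][1]<340]);print('   S',[b for b in blobs(S,lo,hi,15)[0] if 260<b[1][0]<450 and b[1][1]>200])
# lid window and switch
g=cv2.cvtColor(T,cv2.COLOR_RGB2GRAY)
m=(g<60).astype(np.uint8);n,l,s,c=cv2.connectedComponentsWithStats(m)
for i in range(1,n):
    if s[i][4]>60 and 120<c[i][0]<480 and 180<c[i][1]<345:
        r=cv2.minAreaRect(np.argwhere(l==i)[:,::-1].astype(np.float32));bp=cv2.boxPoints(r)
        print('dark',s[i],c[i].round(1),[onz(Kt,Pt,*p,0.105)[:2].round(4).tolist() for p in bp],onz(Kt,Pt,*c[i],0.107).round(4))
print('button',onz(Kt,Pt,222,278,.117))
crop=np.hstack([cv2.resize(T[180:350,140:480],(800,400),interpolation=cv2.INTER_CUBIC)]);crop2=cv2.resize(S[250:410,290:450],(400,400),interpolation=cv2.INTER_CUBIC)
cv2.imwrite('pics/crop1.png',cv2.resize(np.hstack([cv2.resize(T[195:345,270:480],(480,343),interpolation=2),crop2[:343,:320]]),(800,343))[:,:,::-1])
E
python3 m.py
```

```text
blue T [(np.int32(57), [411.4, 215.5], [408, 212, 8, 8]), (np.int32(203), [221.9, 278.1], [214, 272, 17, 13])]
   S [(np.int32(239), [387.9, 289.1], [384, 267, 9, 46])]
green T [(np.int32(43), [437.2, 217.0], [434, 214, 8, 7]), (np.int32(23), [428.8, 223.3], [426, 221, 7, 5]), (np.int32(246), [384.2, 280.5], [376, 272, 17, 18])]
   S [(np.int32(263), [403.6, 306.6], [399, 284, 11, 46]), (np.int32(500), [314.4, 335.2], [304, 322, 22, 29])]
yellow T [(np.int32(45), [437.4, 272.7], [429, 270, 18, 8]), (np.int32(32), [431.9, 284.1], [428, 279, 13, 10])]
   S [(np.int32(681), [350.0, 378.6], [338, 363, 26, 33])]
orange T [(np.int32(24), [459.1, 218.7], [457, 216, 5, 6])]
   S [(np.int32(287), [417.2, 321.0], [412, 299, 12, 45])]
dark [ 174  203  105   51 4697] [226.6 227.7] [[0.5057, 0.2312], [0.6009, 0.2299], [0.59, 0.0192], [0.4951, 0.0229]] [0.5471 0.1247 0.107 ]
dark [391 210  47  27 666] [413.1 220.6] [[0.5858, -0.2098], [0.5863, -0.3036], [0.5328, -0.3022], [0.5323, -0.2091]] [ 0.5637 -0.2541  0.107 ]
dark [441 214  20  21 236] [452.  223.6] [[0.578, -0.3115], [0.5782, -0.3502], [0.5371, -0.3489], [0.5369, -0.3104]] [ 0.5581 -0.3329  0.107 ]
dark [301 222  27  25 498] [314.2 233.9] [[0.56, -0.0263], [0.5603, -0.0792], [0.5111, -0.0794], [0.5108, -0.0268]] [ 0.5354 -0.0534  0.107 ]
dark [372 318  18  19 270] [380.5 326.6] [[0.3679, -0.1692], [0.3681, -0.203], [0.3329, -0.2025], [0.3327, -0.1689]] [ 0.3513 -0.1856  0.107 ]
button [0.4448251  0.12897132 0.117     ]
```

View pics/crop1.png

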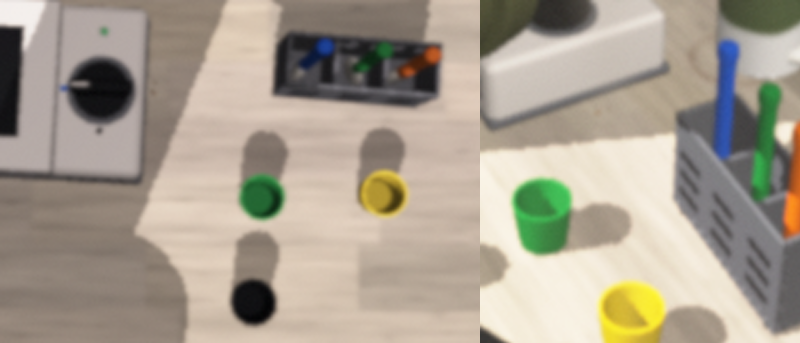

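The crop confirms the choice: green cup, yellow cup, three handles in the drainer bays, and the switch mark pointing to the lid (on). The black cup is not ours. First I lift and turn.

>>> play_rows([
  {"dz":-0.02,"az":-7},
  {"dz":-0.02,"az":-7},
  {"dz":-0.02,"az":-7},
  {"dz":-0.02,"az":-7},
  {"dz":-0.02,"az":-7},
])

```text
validation failed for argument at $.co...
```

>>> play_rows([
  {"az":-7},
  {"az":-7},
  {"az":-7},
  {"az":-7},
  {"az":0},
])

```text
validation failed for argument at $.co...
```

```bash
cat > m2.py <<'E'
exec(open('m.py').read().split('for n,(lo,hi)')[0])
def ends(im,lo,hi,roi):
    l=blobs(im,lo,hi,15)[1]; x0,y0,x1,y1=roi; p=np.argwhere(l[y0:y1,x0:x1]>0)[:,::-1]+[x0,y0]
    return p.astype(float)
# handle tops in scene (highest row) & centre, in top (farthest from drainer centre)
tops={'blue':(411.4,215.5),'green':(437.2,217.0),'orange':(459.1,218.7)}
rs={'blue':(380,262,395,315),'green':(396,280,412,332),'orange':(408,295,426,347)}
for n in tops:
    p=ends(S,*cols[n],rs[n]); r0=p[:,1].min(); top=p[p[:,1]<=r0+7].mean(0); bot=p[p[:,1]>=p[:,1].max()-6].mean(0)
    X=tri(ray(Ks,Ps,*top),ray(Kt,Pt,*tops[n])); 
    print(n,'top',top,X.round(4),'reproj',proj(Ks,Ps,X).round(1),proj(Kt,Pt,X).round(1),'scene low px',bot)
for n,pt,ps in(('green',(384.2,281.5),(314.4,335.2)),('yellow',(438,279.5),(350,378.6))):
    print(n,onz(Kt,Pt,*pt,.035).round(4),tri(ray(Kt,Pt,*pt),ray(Ks,Ps,*ps)).round(4))
print('mug',onz(Kt,Pt,339,150,.1))
o=ctrl.get_obs();print(o['time_s'],o['ee_pos'],o['eef_rot'],o['qpos'])
E
python3 m2.py
```

```text
blue top [388.89583333 270.52083333] [ 0.5665 -0.2422  0.1501] reproj [389.2 270.5] [411.3 215.7] scene low px [386.72727273 308.57575758]
green top [405.61702128 287.72340426] [ 0.5639 -0.2923  0.1501] reproj [405.8 287.7] [437.1 217.1] scene low px [402.         325.28571429]
orange top [419.40740741 302.90740741] [ 0.5601 -0.3339  0.1518] reproj [420.  302.8] [458.9 219.1] scene low px [414.79545455 339.68181818]
green [ 0.4426 -0.2037  0.035 ] [ 0.4421 -0.2044  0.0281]
yellow [ 0.4476 -0.3192  0.035 ] [ 0.4464 -0.32    0.0295]
mug [ 0.71301905 -0.10382014  0.1       ]
0.1 [ 0.2225779  -0.50270241  0.21292071] [-3.14051101e+00 -5.65687496e-05  4.16825023e-01] [-1.22059190e+00  3.00460316e-01  1.52151378e+00 -1.60629916e-05
  1.32070157e+00 -6.66166432e-02]
```

>>> play_rows([
  {"dx":0,"dy":0,"dz":-0.02,"ax":0,"ay":0,"az":-7},
  {"dx":0,"dy":0,"dz":-0.02,"ax":0,"ay":0,"az":-7},
  {"dx":0,"dy":0,"dz":-0.02,"ax":0,"ay":0,"az":-7},
  {"dx":0,"dy":0,"dz":-0.02,"ax":0,"ay":0,"az":-7},
  {"dx":0,"dy":0,"dz":-0.02,"ax":0,"ay":0,"az":-7},
])

```text
time_s: 0.52
ee_pos: [0.2219, -0.501, 0.3103]
eef_rot: [-3.131, -0.009, 1.04]
force: [0.2, -0.2, 0.3]
grip_width: 0.0936
```

>>> play_rows([
  {"dx":0,"dy":0,"dz":-0.02,"ax":0,"ay":0,"az":-7},
  {"dx":0,"dy":0,"dz":-0.02,"ax":0,"ay":0,"az":-7},
  {"dx":0,"dy":0,"dz":0,"ax":0,"ay":0,"az":-7},
  {"dx":0,"dy":0,"dz":0,"ax":0,"ay":0,"az":-7},
  {"dx":0,"dy":0,"dz":0,"ax":0,"ay":0,"az":0},
])

```text
time_s: 0.93
ee_pos: [0.2222, -0.5018, 0.3562]
eef_rot: [-3.138, -0.009, 1.546]
force: [-0.1, -0.6, -0.2]
grip_width: 0.0939
```

>>> play_rows([
  {"dx":0.032,"dy":0.019,"dz":0,"ax":0,"ay":0,"az":0},
  {"dx":0.032,"dy":0.019,"dz":0,"ax":0,"ay":0,"az":0},
  {"dx":0.032,"dy":0.019,"dz":0,"ax":0,"ay":0,"az":0},
  {"dx":0.032,"dy":0.019,"dz":0,"ax":0,"ay":0,"az":0},
  {"dx":0.032,"dy":0.019,"dz":0,"ax":0,"ay":0,"az":0},
])

```text
time_s: 1.35
ee_pos: [0.3219, -0.3431, 0.3529]
eef_rot: [-3.134, -0.014, 1.515]
force: [1.1, -0.9, 0.7]
grip_width: 0.0942
```

>>> play_rows([
  {"dx":0.032,"dy":0.019,"dz":0,"ax":0,"ay":0,"az":0},
  {"dx":0.032,"dy":0.019,"dz":0,"ax":0,"ay":0,"az":0},
  {"dx":0.032,"dy":0.019,"dz":0,"ax":0,"ay":0,"az":0},
  {"dx":0.032,"dy":0.019,"dz":0,"ax":0,"ay":0,"az":0},
  {"dx":0.032,"dy":0.019,"dz":0,"ax":0,"ay":0,"az":0},
])

```text
time_s: 1.77
ee_pos: [0.4296, -0.1806, 0.353]
eef_rot: [-3.131, -0.016, 1.49]
force: [0.4, -0.3, 0.0]
grip_width: 0.0941
```

>>> play_rows([
  {"dx":0.032,"dy":0.019,"dz":0,"ax":0,"ay":0,"az":0},
  {"dx":0.032,"dy":0.019,"dz":0,"ax":0,"ay":0,"az":0},
  {"dx":0.032,"dy":0.019,"dz":0,"ax":0,"ay":0,"az":0},
  {"dx":0.032,"dy":0.019,"dz":0,"ax":0,"ay":0,"az":0},
  {"dx":0,"dy":0,"dz":0,"ax":0,"ay":0,"az":0},
])

```text
time_s: 2.18
ee_pos: [0.521, -0.0476, 0.3518]
eef_rot: [-3.127, -0.017, 1.47]
force: [0.3, -0.2, -0.3]
grip_width: 0.094
```

```bash
python3 - <<'E'
from h import *
im,K,P=cam('wrist','w1.png');o=ctrl.get_obs();print(o['ee_pos'],o['eef_rot'],o['qpos'].round(2))
np.savez('w1.npz',K=K,P=P)
print([ (b,onz(K,P,*b[1],.117).round(4)) for b in blobs(im,[105,150,60],[130,255,255],200)[0]])
E
```

```text
[ 0.5199427  -0.04937511  0.35175398] [-3.12686486 -0.01599836  1.46973476] [-0.17  0.18  1.35  0.01  1.62 -0.07]
[((np.int32(1091), [220.6, 35.8], [205, 16, 32, 40]), array([0.4436, 0.1288, 0.117 ]))]
```

View pics/w1.png

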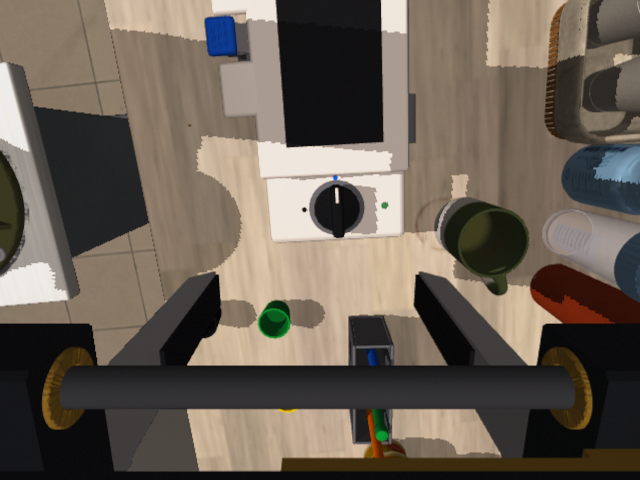

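The wrist picture shows the switch bar centred near (337,208), its white mark up toward the lid (on), the button at (221,36) and the deck's corners at (267,180), (403,174), (404,235) and (275,241).

```bash
python3 - <<'E'
from h import *
d=np.load('w1.npz');K,P=d['K'],d['P'];im=cv2.imread('pics/w1.png')
g=cv2.cvtColor(im,cv2.COLOR_BGR2GRAY)[165:245,295:375]
n,l,s,c=cv2.connectedComponentsWithStats((g<60).astype(np.uint8))
i=1+s[1:,4].argmax();print(s[i],c[i]+[295,165])
for z in(.075,.081): print('disc',onz(K,P,*(c[i]+[295,165]),z).round(4))
a,b=[onz(K,P,*p,.107) for p in((337.5,184),(338.5,236))];print('bar',a.round(4),b.round(4),(a+b)/2)
for e in(((275,241),(404,235)),((267,180),(403,174))):
    p,q=[onz(K,P,*x,.07) for x in e];print('deck edge yaw',np.arctan2((q-p)[1],(q-p)[0]),p.round(3),q.round(3))
p,q=[onz(K,P,*x,.105) for x in((288,147),(383,141))];print('win',np.arctan2((q-p)[1],(q-p)[0]))
btn=np.array([.4441,.129])
for sw in(((a+b)/2)[:2],):
    v=sw-btn;yaw=np.arctan2(v[1],v[0])-np.arctan2(-.178,.104);print('len',np.linalg.norm(v),'yaw',yaw)
    for y in(yaw,-.052): 
        Rm=np.array([[np.cos(y),-np.sin(y)],[np.sin(y),np.cos(y)]]);print('origin',btn-Rm@[-.104,0],sw-Rm@[0,-.178])
E
```

```text
[  19   20   47   53 1665] [337.0036036  209.44924925]
disc [ 0.5391 -0.054   0.075 ]
disc [ 0.5389 -0.053   0.081 ]
bar [ 0.5413 -0.0219  0.107 ] [ 0.5375 -0.0777  0.107 ] [ 0.53939155 -0.04981659  0.107     ]
deck edge yaw -0.049449044161165294 [ 0.463 -0.085  0.07 ] [ 0.615 -0.093  0.07 ]
deck edge yaw -0.05582814922618509 [ 0.463 -0.013  0.07 ] [ 0.617 -0.022  0.07 ]
win -0.03931885781551108
len 0.20262243750623574 yaw -0.03915207940316301
origin [0.5480203  0.12492922] [0.54635883 0.128047  ]
origin [0.54795942 0.12359444] [0.54864337 0.12794281]
```

```bash
cat >> h.py <<'E'
O=np.array([.548,.1245,0]);PSI=-.052
RS=R.from_euler('z',PSI).as_matrix()
def s2w(p): return O+RS@np.array(p,float)
def w2s(p): return RS.T@(np.array(p,float)-O)
def go(pos,yaw,tilt=None):
    """print tool-frame shift (mm) and turn (deg) to the target; yaw world; tilt extra rotation matrix in world"""
    o=ctrl.get_obs();A=R.from_euler('xyz',o['eef_rot']);B=R.from_euler('xyz',[np.pi,0,yaw])
    if tilt is not None:B=R.from_rotvec(tilt)*B
    print('t',o['time_s'],'S',(w2s(o['ee_pos'])*1000).round(1),'shift mm',(A.inv().apply(np.array(pos)-o['ee_pos'])*1000).round(1),'turn deg',(A.inv()*B).as_rotvec(degrees=True).round(2),'q',o['qpos'].round(2),'F',np.round(o['force'],1),'w',round(o['grip_width'],4))
E
python3 -c "
from h import *
go(s2w([0,-.178,.095]),np.pi/2+PSI)"
```

```text
t 2.2333 S [ -19.  -175.1  351.8] shift mm [ -6.1  22.9 256.4] turn deg [-0.82 -0.94 -2.8 ] q [-0.17  0.18  1.35  0.01  1.62 -0.07] F [ 0.1 -1.3 -0.7] w 0.094
```

>>> play_rows([
  {"dx":0,"dy":0,"dz":0,"ax":-0.8,"ay":-0.9,"az":-2.8},
  {"dx":-0.002,"dy":0.008,"dz":0.04,"ax":0,"ay":0,"az":0},
  {"dx":-0.002,"dy":0.008,"dz":0.04,"ax":0,"ay":0,"az":0},
  {"dx":-0.001,"dy":0.004,"dz":0.04,"ax":0,"ay":0,"az":0},
  {"dx":0,"dy":0,"dz":0.04,"ax":0,"ay":0,"az":0},
], claw=0.6)

```text
time_s: 2.65
ee_pos: [0.542, -0.0584, 0.1941]
eef_rot: [3.127, 0.003, 1.504]
force: [-0.1, -0.2, -1.2]
grip_width: 0.0643
```

>>> play_rows([
  {"dx":0,"dy":0,"dz":0.03,"ax":0,"ay":0,"az":0},
  {"dx":0,"dy":0,"dz":0.02,"ax":0,"ay":0,"az":0},
  {"dx":0,"dy":0,"dz":0,"ax":0,"ay":0,"az":0},
  {"dx":0,"dy":0,"dz":0,"ax":0,"ay":0,"az":0},
  {"dx":0,"dy":0,"dz":0,"ax":0,"ay":0,"az":0},
])

```text
time_s: 3.07
ee_pos: [0.5365, -0.0622, 0.134]
eef_rot: [3.141, 0.002, 1.487]
force: [0.2, -0.0, 0.9]
grip_width: 0.0565
```

```bash
python3 -c "
from h import *
go(s2w([0,-.178,.095]),np.pi/2+PSI)"
```

```text
t 3.0667 S [  -1.8 -187.1  134. ] shift mm [ 9.2  1.5 38.9] turn deg [ 0.03  0.1  -1.85] q [-0.18  0.36  1.64 -0.    1.14 -0.1 ] F [ 0.2 -0.   0.9] w 0.0565
```

>>> play_rows([
  {"dx":0.005,"dy":0.001,"dz":0.01,"ax":0,"ay":0,"az":-1},
  {"dx":0.004,"dy":0.001,"dz":0.01,"ax":0,"ay":0,"az":-1},
  {"dx":0,"dy":0,"dz":0.01,"ax":0,"ay":0,"az":0},
  {"dx":0,"dy":0,"dz":0.008,"ax":0,"ay":0,"az":0},
  {"dx":0,"dy":0,"dz":0,"ax":0,"ay":0,"az":0},
], claw=0.4)

```text
time_s: 3.48
ee_pos: [0.5417, -0.0532, 0.0973]
eef_rot: [3.133, 0.003, 1.523]
force: [0.5, -0.9, -0.3]
grip_width: 0.0376
```

>>> play_rows([
  {"dx":0,"dy":0,"dz":0,"ax":0,"ay":0,"az":0},
  {"dx":0,"dy":0,"dz":0,"ax":0,"ay":0,"az":0},
  {"dx":0,"dy":0,"dz":0,"ax":0,"ay":0,"az":0},
  {"dx":0,"dy":0,"dz":0,"ax":0,"ay":0,"az":0},
  {"dx":0,"dy":0,"dz":0,"ax":0,"ay":0,"az":0},
], claw=0, squeeze=15)

```text
time_s: 3.9
ee_pos: [0.5391, -0.0529, 0.0971]
eef_rot: [3.141, 0.002, 1.523]
force: [-2.9, 0.0, -2.0]
grip_width: 0.0129
```

```bash
python3 -c "
from h import *
go(s2w([0,-.178,.095]),np.pi/2+PSI)"
```

```text
t 3.9 S [   0.3 -177.7   97.1] shift mm [-0.3 -0.3  2.1] turn deg [0.04 0.14 0.26] q [-0.16  0.41  1.67 -0.    1.07 -0.12] F [-2.9  0.  -2. ] w 0.0129
```

>>> play_rows([
  {"dx":0,"dy":0,"dz":0,"ax":0,"ay":0,"az":-7},
  {"dx":0,"dy":0,"dz":0,"ax":0,"ay":0,"az":-7},
  {"dx":0,"dy":0,"dz":0,"ax":0,"ay":0,"az":-7},
  {"dx":0,"dy":0,"dz":0,"ax":0,"ay":0,"az":-7},
  {"dx":0,"dy":0,"dz":0,"ax":0,"ay":0,"az":-7},
])

```text
time_s: 4.32
ee_pos: [0.5389, -0.0532, 0.0972]
eef_rot: [-3.141, 0.002, 2.145]
force: [0.4, 0.5, -3.5]
grip_width: 0.0177
```

>>> play_rows([
  {"dx":0,"dy":0,"dz":0,"ax":0,"ay":0,"az":-7},
  {"dx":0,"dy":0,"dz":0,"ax":0,"ay":0,"az":-7},
  {"dx":0,"dy":0,"dz":0,"ax":0,"ay":0,"az":-7},
  {"dx":0,"dy":0,"dz":0,"ax":0,"ay":0,"az":-7},
  {"dx":0,"dy":0,"dz":0,"ax":0,"ay":0,"az":0},
])

```text
time_s: 4.73
ee_pos: [0.5392, -0.0528, 0.0975]
eef_rot: [3.14, 0.002, 2.651]
force: [0.9, 3.8, -0.9]
grip_width: 0.0187
```

```bash
python3 -c "
from h import *
go(s2w([0,-.178,.095]),np.pi+PSI)"
```

```text
t 4.7333 S [   0.4 -177.5   97.5] shift mm [ 0.2 -0.6  2.5] turn deg [  0.09   0.13 -25.13] q [-0.17  0.4   1.67  0.    1.07 -1.25] F [ 0.9  3.8 -0.9] w 0.0187
```

>>> play_rows([
  {"dx":0,"dy":0,"dz":0,"ax":0,"ay":0,"az":-7},
  {"dx":0,"dy":0,"dz":0,"ax":0,"ay":0,"az":-7},
  {"dx":0,"dy":0,"dz":0,"ax":0,"ay":0,"az":-7},
  {"dx":0,"dy":0,"dz":0,"ax":0,"ay":0,"az":-4},
  {"dx":0,"dy":0,"dz":0,"ax":0,"ay":0,"az":0},
])

```text
time_s: 5.15
ee_pos: [0.5395, -0.0524, 0.0981]
eef_rot: [3.14, 0.004, 3.084]
force: [0.3, 0.4, -3.3]
grip_width: 0.013
```

>>> play_rows([
  {"dx":0,"dy":0,"dz":0,"ax":0,"ay":0,"az":0},
  {"dx":0,"dy":0,"dz":0,"ax":0,"ay":0,"az":0},
  {"dx":0,"dy":0,"dz":0,"ax":0,"ay":0,"az":0},
  {"dx":0,"dy":0,"dz":0,"ax":0,"ay":0,"az":0},
  {"dx":0,"dy":0,"dz":0,"ax":0,"ay":0,"az":0},
], claw=0.4)

```text
time_s: 5.57
ee_pos: [0.5398, -0.0528, 0.099]
eef_rot: [3.141, 0.005, 3.067]
force: [0.2, -0.3, -0.3]
grip_width: 0.0373
```

>>> play_rows([
  {"dx":0,"dy":0,"dz":-0.03,"ax":0,"ay":0,"az":0},
  {"dx":0,"dy":0,"dz":-0.03,"ax":0,"ay":0,"az":0},
  {"dx":0,"dy":0,"dz":-0.03,"ax":0,"ay":0,"az":0},
  {"dx":0,"dy":0.02,"dz":-0.02,"ax":0,"ay":0,"az":0},
  {"dx":0,"dy":0.02,"dz":0,"ax":0,"ay":0,"az":0},
])

```text
time_s: 5.98
ee_pos: [0.5413, -0.0146, 0.2128]
eef_rot: [3.141, 0.001, 3.057]
force: [-0.4, 0.5, -0.5]
grip_width: 0.0371
```

```bash
python3 -c "
from h import *
im,K,P=cam('top','t2.png');cv2.imwrite('pics/t2c.png',cv2.resize(im[170:300,150:350],(800,520),interpolation=2)[:,:,::-1])
go(s2w([-.104,.0225,.135]),np.pi+PSI)"
```

```text
t 6.0333 S [   0.3 -136.4  211.3] shift mm [109.  155.5  76.6] turn deg [ 0.09 -0.02 -1.74] q [-0.09  0.28  1.55  0.    1.31 -1.58] F [0.5 2.3 0.3] w 0.0376
```

View pics/t2c.png

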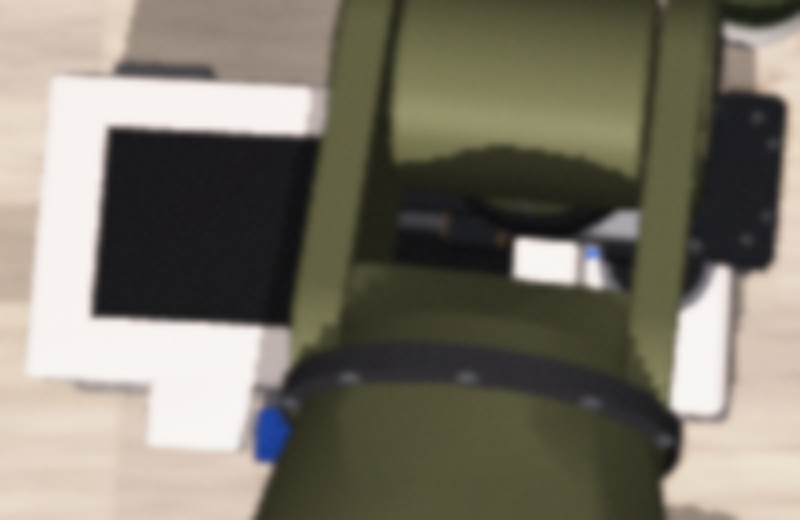

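The top picture has the switch hidden by the arm. The grip did close to 13 mm at yaw 177°, so the bar is lined up at off. The blue button is visible at crop (270,435). Next, over the button.

>>> play_rows([
  {"dx":0.02,"dy":0.03,"dz":0,"ax":0,"ay":0,"az":-1.8},
  {"dx":0.022,"dy":0.03,"dz":0,"ax":0,"ay":0,"az":0},
  {"dx":0.022,"dy":0.03,"dz":0.01,"ax":0,"ay":0,"az":0},
  {"dx":0.022,"dy":0.03,"dz":0.015,"ax":0,"ay":0,"az":0},
  {"dx":0.018,"dy":0.03,"dz":0.015,"ax":0,"ay":0,"az":0},
], claw=0.35)

```text
time_s: 6.45
ee_pos: [0.4454, 0.1457, 0.1721]
eef_rot: [3.14, 0.006, 3.082]
force: [1.0, 0.4, -0.0]
grip_width: 0.0329
```

>>> play_rows([
  {"dx":0,"dy":0,"dz":0,"ax":0,"ay":0,"az":0},
  {"dx":0,"dy":0,"dz":0,"ax":0,"ay":0,"az":0},
  {"dx":0,"dy":0,"dz":0,"ax":0,"ay":0,"az":0},
  {"dx":0,"dy":0,"dz":0,"ax":0,"ay":0,"az":0},
  {"dx":0,"dy":0,"dz":0,"ax":0,"ay":0,"az":0},
])

```text
time_s: 6.87
ee_pos: [0.4425, 0.1484, 0.1699]
eef_rot: [3.141, 0.002, 3.085]
force: [0.1, -1.4, 0.2]
grip_width: 0.0327
```

```bash
cat > lid.py <<'E'
from h import *
hx,hz=76,85
def r(t): return 184-16*min(t/.3,1)
def tcp(t,gap=0):
    d=np.array([-np.cos(t),np.sin(t)]);n=np.array([np.sin(t),np.cos(t)])
    c=np.array([hx,hz])+r(t)*d+(20+gap)*n
    xc=c[0]
    if t>np.pi/2: xc=max(xc,hx-188*np.cos(t)+(20+gap)*np.sin(t))
    return np.array([xc+8,c[1]+8])
if __name__=='__main__':
    for t in np.arange(0,1.9,.06): 
        a,b=tcp(t),tcp(t+.06);print(round(t,2),a.round(1),'tool dx,dz',(a-b).round(1))
E
python3 lid.py; python3 -c "
from h import *
go(s2w([-.1,.0225,.135]),np.pi+PSI)
im,K,P=cam('wrist','w3.png')"
```

```text
0.0 [-100.  113.] tool dx,dz [ -4.7 -10.8]
0.06 [-95.3 123.8] tool dx,dz [ -5.3 -10.3]
0.12 [-89.9 134.1] tool dx,dz [-5.9 -9.8]
0.18 [-84.  143.9] tool dx,dz [-6.5 -9.2]
0.24 [-77.5 153.1] tool dx,dz [-7.  -8.6]
0.3 [-70.6 161.8] tool dx,dz [-4.4 -9.1]
0.36 [-66.2 170.9] tool dx,dz [-4.9 -8.9]
0.42 [-61.2 179.8] tool dx,dz [-5.5 -8.6]
0.48 [-55.8 188.3] tool dx,dz [-6.  -8.2]
0.54 [-49.8 196.5] tool dx,dz [-6.4 -7.8]
0.6 [-43.4 204.4] tool dx,dz [-6.9 -7.4]
0.66 [-36.5 211.8] tool dx,dz [-7.3 -7. ]
0.72 [-29.1 218.8] tool dx,dz [-7.7 -6.6]
0.78 [-21.4 225.4] tool dx,dz [-8.1 -6.1]
0.84 [-13.2 231.4] tool dx,dz [-8.5 -5.6]
0.9 [ -4.8 237. ] tool dx,dz [-8.8 -5.1]
0.96 [  4.  242.1] tool dx,dz [-9.1 -4.5]
1.02 [ 13.1 246.6] tool dx,dz [-9.3 -4. ]
1.08 [ 22.5 250.6] tool dx,dz [-9.6 -3.4]
1.14 [ 32. 254.] tool dx,dz [-9.7 -2.8]
1.2 [ 41.8 256.8] tool dx,dz [-9.9 -2.2]
1.26 [ 51.7 259.1] tool dx,dz [-10.   -1.6]
1.32 [ 61.7 260.7] tool dx,dz [-10.1  -1. ]
1.38 [ 71.8 261.7] tool dx,dz [-10.1  -0.4]
1.44 [ 81.9 262.2] tool dx,dz [-10.1   0.2]
1.5 [ 92.1 262. ] tool dx,dz [-10.1   0.8]
1.56 [102.2 261.2] tool dx,dz [-11.    1.4]
1.62 [113.2 259.8] tool dx,dz [-11.1   2. ]
1.68 [124.4 257.8] tool dx,dz [-11.    2.6]
1.74 [135.4 255.2] tool dx,dz [-10.8   3.2]
1.8 [146.2 252.1] tool dx,dz [-10.6   3.7]
1.86 [156.8 248.3] tool dx,dz [-10.3   4.3]
t 6.8667 S [-106.6   18.4  169.9] shift mm [-6.5  4.1 34.9] turn deg [ 0.06  0.12 -0.27] q [ 0.24  0.16  1.8   0.    1.18 -1.27] F [ 0.1 -1.4  0.2] w 0.0327
```

View pics/w3.png

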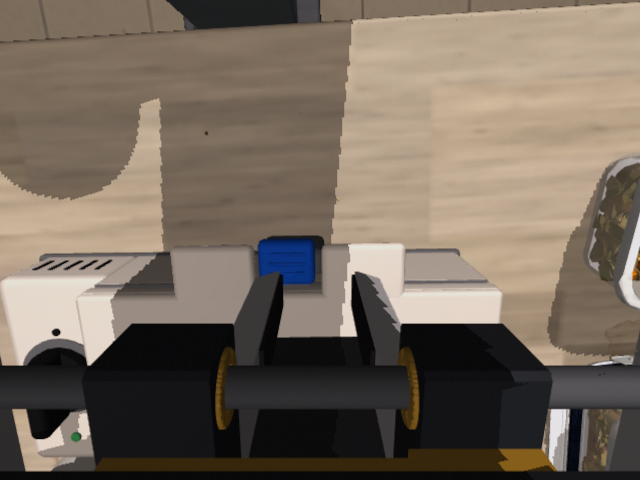

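Wrist picture: the fingers stand over the button (288,262) and the left tab (370,270), and the switch bar at lower left lies along x, so it is off. Next, down to just above the button.

>>> play_rows([
  {"dx":-0.004,"dy":0.003,"dz":0.015,"ax":0,"ay":0,"az":0},
  {"dx":-0.003,"dy":0.002,"dz":0.01,"ax":0,"ay":0,"az":0},
  {"dx":0,"dy":0,"dz":0.007,"ax":0,"ay":0,"az":0},
  {"dx":0,"dy":0,"dz":0,"ax":0,"ay":0,"az":0},
  {"dx":0,"dy":0,"dz":0,"ax":0,"ay":0,"az":0},
])

```text
time_s: 7.33
ee_pos: [0.4522, 0.1506, 0.1373]
eef_rot: [3.14, 0.004, 3.08]
force: [-0.2, 0.0, -0.2]
grip_width: 0.0326
```

```bash
python3 -c "
from h import *
go(s2w([-.1,.0225,.119]),np.pi+PSI)"
```

```text
t 7.3333 S [-97.   21.1 137.3] shift mm [ 3.1  1.4 18.3] turn deg [ 0.08  0.22 -0.56] q [ 0.24  0.22  1.81  0.    1.11 -1.26] F [-0.2  0.  -0.2] w 0.0326
```

>>> play_rows([
  {"dx":0.002,"dy":0.001,"dz":0.004,"ax":0,"ay":0,"az":0},
  {"dx":0.001,"dy":0,"dz":0.004,"ax":0,"ay":0,"az":0},
  {"dx":0,"dy":0,"dz":0.004,"ax":0,"ay":0,"az":0},
  {"dx":0,"dy":0,"dz":0.004,"ax":0,"ay":0,"az":0},
  {"dx":0,"dy":0,"dz":0.003,"ax":0,"ay":0,"az":0},
])

```text
time_s: 7.75
ee_pos: [0.4497, 0.1518, 0.1188]
eef_rot: [3.14, 0.007, 3.08]
force: [-3.9, -0.9, 27.8]
grip_width: 0.0327
```

```bash
python3 -c "
from h import *
go(s2w([-.1,.0225,.119]),np.pi+PSI);print(ctrl.get_obs()['moment'])"
```

```text
t 7.75 S [-99.6  22.1 118.8] shift mm [ 0.4  0.4 -0.2] turn deg [ 0.11  0.39 -0.57] q [ 0.25  0.24  1.84 -0.    1.06 -1.26] F [-3.9 -0.9 27.8] w 0.0327
[-0.64265135  0.63965624 -0.12327129]
```

>>> play_rows([
  {"dx":0,"dy":0,"dz":-0.001,"ax":0,"ay":0,"az":0},
  {"dx":0,"dy":0,"dz":0,"ax":0,"ay":0,"az":0},
  {"dx":0,"dy":0,"dz":-0.003,"ax":0,"ay":0,"az":0},
  {"dx":-0.001,"dy":0,"dz":-0.004,"ax":0,"ay":0,"az":0},
  {"dx":-0.002,"dy":0,"dz":-0.005,"ax":0,"ay":0,"az":0},
])

```text
time_s: 8.17
ee_pos: [0.4525, 0.1516, 0.1322]
eef_rot: [3.14, 0.007, 3.08]
force: [-1.6, 0.5, 1.4]
grip_width: 0.0331
```

>>> play_rows([
  {"dx":-0.003,"dy":0,"dz":-0.006,"ax":0,"ay":0,"az":0},
  {"dx":-0.004,"dy":0,"dz":-0.007,"ax":0,"ay":0,"az":0},
  {"dx":-0.004,"dy":0,"dz":-0.007,"ax":0,"ay":0,"az":0},
  {"dx":-0.004,"dy":0,"dz":-0.007,"ax":0,"ay":0,"az":0},
  {"dx":-0.005,"dy":0,"dz":-0.007,"ax":0,"ay":0,"az":0},
])

```text
time_s: 8.58
ee_pos: [0.4741, 0.1503, 0.17]
eef_rot: [3.14, 0.007, 3.08]
force: [-0.7, 1.2, 0.3]
grip_width: 0.0326
```

```bash
python3 -c "
from h import *
go(s2w([-.0706,.0225,.1618]),np.pi+PSI);print(ctrl.get_obs()['moment'])
cam('scene','s3.png')"
```

```text
t 8.5833 S [-75.2  21.9 170. ] shift mm [-4.5  0.6  8.2] turn deg [ 0.11  0.39 -0.53] q [ 0.23  0.22  1.73 -0.    1.19 -1.28] F [-0.7  1.2  0.3] w 0.0326
[ 0.09581455 -0.09141587 -0.03375133]
```

View pics/s3.png

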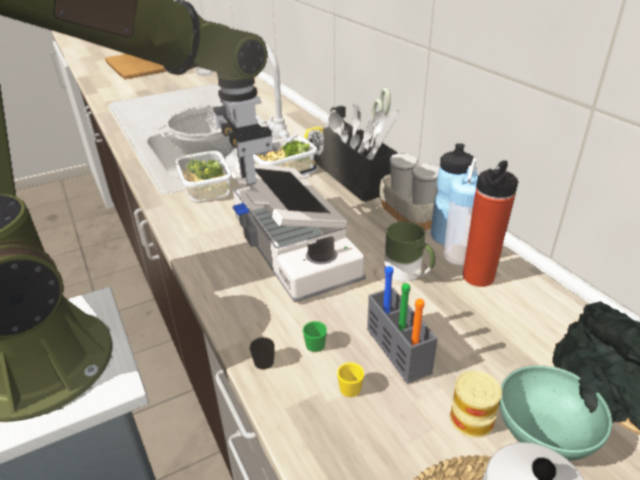

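The scene picture shows the lid raised about 20° under the finger at (250,185), so it is under control. I follow the arc.

>>> play_rows([
  {"dx":-0.007,"dy":0,"dz":-0.008,"ax":0,"ay":0,"az":0},
  {"dx":-0.007,"dy":0,"dz":-0.008,"ax":0,"ay":0,"az":0},
  {"dx":-0.007,"dy":0,"dz":-0.0075,"ax":0,"ay":0,"az":0},
  {"dx":-0.007,"dy":0,"dz":-0.007,"ax":0,"ay":0,"az":0},
  {"dx":-0.008,"dy":0,"dz":-0.007,"ax":0,"ay":0,"az":0},
])

```text
time_s: 9.05
ee_pos: [0.5125, 0.1478, 0.2113]
eef_rot: [3.139, 0.008, 3.08]
force: [-0.3, -0.3, 0.5]
grip_width: 0.0331
```

```bash
python3 -c "
from h import *
go(s2w([-.0365,.0225,.2118]),np.pi+PSI);print(ctrl.get_obs()['moment'])"
```

```text
t 9.05 S [-36.7  21.4 211.3] shift mm [-0.2  1.1 -0.5] turn deg [ 0.13  0.48 -0.54] q [ 0.21  0.26  1.58 -0.    1.3  -1.3 ] F [-0.3 -0.3  0.5] w 0.0331
[ 0.11683347 -0.10827916 -0.01219353]
```

Right on the arc at θ≈0.66, so I carry on.

>>> play_rows([
  {"dx":-0.007,"dy":0,"dz":-0.007,"ax":0,"ay":0,"az":0},
  {"dx":-0.0075,"dy":0,"dz":-0.006,"ax":0,"ay":0,"az":0},
  {"dx":-0.008,"dy":0,"dz":-0.006,"ax":0,"ay":0,"az":0},
  {"dx":-0.008,"dy":0,"dz":-0.005,"ax":0,"ay":0,"az":0},
  {"dx":-0.008,"dy":0,"dz":-0.005,"ax":0,"ay":0,"az":0},
])

```text
time_s: 9.47
ee_pos: [0.5536, 0.1451, 0.2433]
eef_rot: [3.139, 0.01, 3.08]
force: [0.9, -0.5, 0.6]
grip_width: 0.0329
```

>>> play_rows([
  {"dx":-0.008,"dy":0,"dz":-0.0045,"ax":0,"ay":0,"az":0},
  {"dx":-0.009,"dy":0,"dz":-0.004,"ax":0,"ay":0,"az":0},
  {"dx":-0.009,"dy":0,"dz":-0.003,"ax":0,"ay":0,"az":0},
  {"dx":-0.009,"dy":0,"dz":-0.002,"ax":0,"ay":0,"az":0},
  {"dx":-0.009,"dy":0,"dz":-0.002,"ax":0,"ay":0,"az":0},
])

```text
time_s: 9.88
ee_pos: [0.6005, 0.1419, 0.2611]
eef_rot: [3.138, 0.011, 3.079]
force: [0.6, -0.2, -0.4]
grip_width: 0.033
```

```bash
python3 -c "
from h import *
go(s2w([.0515,.0225,.259]),np.pi+PSI);print(ctrl.get_obs()['moment'])"
```

```text
t 9.8833 S [ 51.6  20.1 261.1] shift mm [0.1 2.4 2.1] turn deg [ 0.17  0.63 -0.59] q [ 0.17  0.42  1.25  0.    1.46 -1.34] F [ 0.6 -0.2 -0.4] w 0.033
[ 0.17485266 -0.15243833 -0.04846155]
```

>>> play_rows([
  {"dx":-0.009,"dy":0.001,"dz":0,"ax":0,"ay":0,"az":0},
  {"dx":-0.009,"dy":0.001,"dz":0,"ax":0,"ay":0,"az":0},
  {"dx":-0.009,"dy":0,"dz":0,"ax":0,"ay":0,"az":0},
  {"dx":-0.009,"dy":0,"dz":0.001,"ax":0,"ay":0,"az":0},
  {"dx":-0.009,"dy":0,"dz":0.002,"ax":0,"ay":0,"az":0},
])

```text
time_s: 10.3
ee_pos: [0.6491, 0.1406, 0.2597]
eef_rot: [3.138, 0.013, 3.079]
force: [0.9, 1.0, 0.4]
grip_width: 0.0331
```

>>> play_rows([
  {"dx":-0.009,"dy":0,"dz":0.002,"ax":0,"ay":0,"az":0},
  {"dx":-0.009,"dy":0,"dz":0.002,"ax":0,"ay":0,"az":0},
  {"dx":-0.009,"dy":0,"dz":0.002,"ax":0,"ay":0,"az":0},
  {"dx":-0.009,"dy":0,"dz":0.002,"ax":0,"ay":0,"az":0},
  {"dx":-0.009,"dy":0,"dz":0.002,"ax":0,"ay":0,"az":0},
])

```text
time_s: 10.72
ee_pos: [0.6973, 0.1372, 0.2494]
eef_rot: [3.138, 0.013, 3.078]
force: [1.2, 0.1, -0.1]
grip_width: 0.0329
```

>>> play_rows([
  {"dx":-0.008,"dy":0,"dz":0,"ax":0,"ay":0,"az":0},
  {"dx":-0.008,"dy":0,"dz":0,"ax":0,"ay":0,"az":0},
  {"dx":-0.008,"dy":0,"dz":0,"ax":0,"ay":0,"az":0},
  {"dx":0,"dy":0,"dz":0,"ax":0,"ay":0,"az":0},
  {"dx":0,"dy":0,"dz":0,"ax":0,"ay":0,"az":0},
])

```text
time_s: 11.13
ee_pos: [0.7236, 0.1347, 0.2467]
eef_rot: [3.139, 0.009, 3.077]
force: [0.1, 0.7, 0.7]
grip_width: 0.0324
```

```bash
python3 -c "
from h import *
go(s2w([.165,.0225,.245]),np.pi+PSI);print(ctrl.get_obs()['moment'])"
```

```text
t 11.1333 S [174.8  19.4 246.7] shift mm [9.9 3.  1.6] turn deg [ 0.13  0.52 -0.7 ] q [ 0.13  0.73  0.81  0.    1.59 -1.37] F [0.1 0.7 0.7] w 0.0324
[ 0.0619392  -0.10196775 -0.03305703]
```

>>> play_rows([
  {"dx":0,"dy":0,"dz":-0.025,"ax":0,"ay":0,"az":0},
  {"dx":0,"dy":0,"dz":-0.025,"ax":0,"ay":0,"az":0},
  {"dx":0,"dy":0,"dz":-0.025,"ax":0,"ay":0,"az":0},
  {"dx":0,"dy":0,"dz":-0.02,"ax":0,"ay":0,"az":0},
  {"dx":0.02,"dy":0,"dz":0,"ax":0,"ay":0,"az":0},
])

```text
time_s: 11.55
ee_pos: [0.7032, 0.1355, 0.3424]
eef_rot: [3.14, 0.005, 3.077]
force: [0.0, 0.2, -0.3]
grip_width: 0.033
```

```bash
python3 -c "
from h import *
go([.442,-.204,.30],np.pi+PSI);
im,K,P=cam('top','t4.png');cam('scene','s4.png')
cv2.imwrite('pics/t4s.png',np.hstack([cv2.resize(im,(400,300)),cv2.resize(cv2.imread('pics/s4.png')[:,:,::-1],(400,300))])[:,:,::-1])"
```

```text
t 11.55 S [154.4  19.1 342.4] shift mm [ 238.8 -355.8   40.8] turn deg [ 0.08  0.27 -0.74] q [ 0.14  0.68  0.67  0.    1.78 -1.37] F [ 0.   0.2 -0.3] w 0.033
```

View pics/t4s.png

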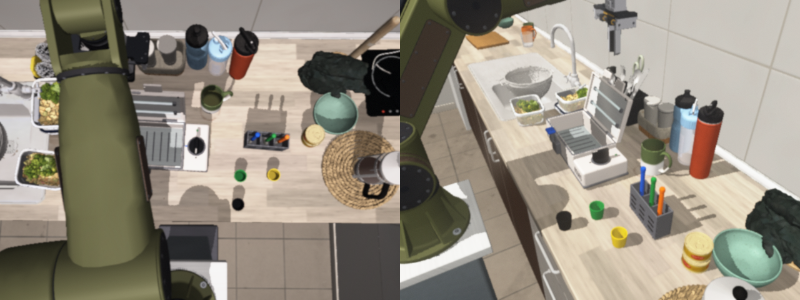

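The lid stands fully open, the chamber is exposed and the switch is off. Both cups still stand where they were. Next, the green cup.

>>> play_rows([
  {"dx":0.026,"dy":-0.03,"dz":0,"ax":0,"ay":0,"az":0},
  {"dx":0.026,"dy":-0.03,"dz":0,"ax":0,"ay":0,"az":0},
  {"dx":0.026,"dy":-0.03,"dz":0,"ax":0,"ay":0,"az":0},
  {"dx":0.026,"dy":-0.03,"dz":0,"ax":0,"ay":0,"az":0},
  {"dx":0.026,"dy":-0.03,"dz":0,"ax":0,"ay":0,"az":0},
], claw=0.85)

```text
time_s: 12.07
ee_pos: [0.5595, -0.0029, 0.3305]
eef_rot: [-3.141, -0.014, 3.086]
force: [1.6, -1.5, 0.2]
grip_width: 0.0627
```

>>> play_rows([
  {"dx":0.018,"dy":-0.034,"dz":0.008,"ax":0,"ay":0,"az":0},
  {"dx":0.018,"dy":-0.034,"dz":0.008,"ax":0,"ay":0,"az":0},
  {"dx":0.018,"dy":-0.034,"dz":0.008,"ax":0,"ay":0,"az":0},
  {"dx":0.018,"dy":-0.034,"dz":0.008,"ax":0,"ay":0,"az":0},
  {"dx":0.018,"dy":-0.034,"dz":0.008,"ax":0,"ay":0,"az":0},
])

```text
time_s: 12.48
ee_pos: [0.4519, -0.1728, 0.2922]
eef_rot: [-3.14, -0.01, 3.089]
force: [0.8, -0.5, 0.1]
grip_width: 0.0795
```

>>> play_rows([
  {"dx":0.01,"dy":-0.02,"dz":0.02,"ax":0,"ay":0,"az":0},
  {"dx":0,"dy":0,"dz":0.02,"ax":0,"ay":0,"az":0},
  {"dx":0,"dy":0,"dz":0.02,"ax":0,"ay":0,"az":0},
  {"dx":0,"dy":0,"dz":0,"ax":0,"ay":0,"az":0},
  {"dx":0,"dy":0,"dz":0,"ax":0,"ay":0,"az":0},
])

```text
time_s: 12.9
ee_pos: [0.4346, -0.1993, 0.2301]
eef_rot: [-3.139, -0.011, 3.08]
force: [-0.5, -0.2, 0.0]
grip_width: 0.0797
```

```bash
cat > cups.py <<'E'
from h import *
def cups():
    res={}
    S=cam('scene');Tp=cam('top');W=cam('wrist')
    for n,lo,hi in(('green',[50,150,60],[75,255,255]),('yellow',[24,150,100],[33,255,255])):
        for nm,(im,K,P) in(('scene',S),('top',Tp),('wrist',W)):
            hsv=cv2.cvtColor(im,cv2.COLOR_RGB2HSV);m=cv2.morphologyEx(cv2.inRange(hsv,np.array(lo),np.array(hi)),cv2.MORPH_CLOSE,np.ones((5,5)))
            k,l,s,c=cv2.connectedComponentsWithStats(m)
            for i in range(1,k):
                if s[i][4]>80:
                    p=s[i][:2]+s[i][2:4]/2; X=onz(K,P,*p,.02 if nm!='top' else .03)
                    if .25<X[0]<.7 and -.55<X[1]<.3: print(n,nm,s[i],X.round(4),'S',(w2s(X)*1000).round())
if __name__=='__main__':cups();go([.442,-.204,.014],np.pi+PSI)
E
python3 cups.py
```

```text
green scene [400 284   9  43 200] [ 0.6309 -0.2121  0.02  ] S [ 100. -332.   20.]
green scene [315 323  10  14  91] [ 0.46   -0.1903  0.02  ] S [ -72. -319.   20.]
green wrist [ 291  203   46   47 1408] [ 0.4463 -0.203   0.02  ] S [ -85. -332.   20.]
green wrist [192 409  20  28 390] [ 0.6636 -0.3425  0.02  ] S [ 140. -460.   20.]
yellow scene [338 363  26  33 675] [ 0.4497 -0.315   0.02  ] S [ -75. -444.   20.]
yellow wrist [ 170  214   46   47 1259] [ 0.4502 -0.3237  0.02  ] S [ -74. -453.   20.]
t 13.05 S [ -95.9 -329.   230.8] shift mm [ -9.2  -3.9 216.8] turn deg [-0.16 -0.54 -0.49] q [-0.5   0.13  1.69 -0.01  1.33 -2.01] F [-0.   0.9  0.7] w 0.0798
```

>>> play_rows([
  {"dx":-0.004,"dy":-0.002,"dz":0.03,"ax":0,"ay":-0.5,"az":-0.5},
  {"dx":-0.003,"dy":-0.002,"dz":0.035,"ax":0,"ay":0,"az":0},
  {"dx":-0.002,"dy":0,"dz":0.035,"ax":0,"ay":0,"az":0},
  {"dx":0,"dy":0,"dz":0.03,"ax":0,"ay":0,"az":0},
  {"dx":0,"dy":0,"dz":0.01,"ax":0,"ay":0,"az":0},
])

```text
time_s: 13.47
ee_pos: [0.4501, -0.2051, 0.0948]
eef_rot: [-3.131, 0.016, 3.094]
force: [0.1, 0.3, -0.5]
grip_width: 0.0799
```

```bash
python3 -c "
from h import *
go([.443,-.204,.016],np.pi+PSI)"
```

```text
t 13.4667 S [ -80.6 -334.2   94.8] shift mm [ 8.4  1.6 78.7] turn deg [-0.6   0.9   0.26] q [-0.5   0.31  1.81 -0.    1.   -2.02] F [ 0.1  0.3 -0.5] w 0.0799
```

>>> play_rows([
  {"dx":0.005,"dy":0.001,"dz":0.025,"ax":0,"ay":0,"az":0},
  {"dx":0.002,"dy":0,"dz":0.025,"ax":0,"ay":0,"az":0},
  {"dx":0,"dy":0,"dz":0.02,"ax":0,"ay":0,"az":0},
  {"dx":0,"dy":0,"dz":0.007,"ax":0,"ay":0,"az":0},
  {"dx":0,"dy":0,"dz":0,"ax":0,"ay":0,"az":0},
])

```text
time_s: 13.88
ee_pos: [0.4476, -0.2041, 0.0164]
eef_rot: [-3.13, 0.019, 3.098]
force: [-0.5, -0.2, 0.0]
grip_width: 0.0796
```

>>> play_rows([
  {"dx":0,"dy":0,"dz":0,"ax":0,"ay":0,"az":0},
  {"dx":0,"dy":0,"dz":0,"ax":0,"ay":0,"az":0},
  {"dx":0,"dy":0,"dz":0,"ax":0,"ay":0,"az":0},
  {"dx":0,"dy":0,"dz":0,"ax":0,"ay":0,"az":0},
  {"dx":0,"dy":0,"dz":0,"ax":0,"ay":0,"az":0},
], claw=0, squeeze=15)

```text
time_s: 14.3
ee_pos: [0.4508, -0.2051, 0.0216]
eef_rot: [-3.126, 0.026, 3.099]
force: [-0.4, 0.6, -0.6]
grip_width: 0.0502
```

```bash
python3 -c "
from h import *
go(s2w([.035,.075,.20]),np.pi+PSI)"
```

```text
t 14.3 S [ -79.9 -334.2   21.6] shift mm [-123.5  405.3 -181.5] turn deg [-0.87  1.47  0.55] q [-0.5   0.42  1.86 -0.    0.83 -2.03] F [-0.4  0.6 -0.6] w 0.0502
```

>>> play_rows([
  {"dx":0.003,"dy":0,"dz":0.004,"ax":-0.9,"ay":1.5,"az":0.5},
  {"dx":0.002,"dy":0,"dz":0.001,"ax":0,"ay":0,"az":0},
  {"dx":0,"dy":0,"dz":0,"ax":0,"ay":0,"az":0},
  {"dx":0,"dy":0,"dz":0,"ax":0,"ay":0,"az":0},
  {"dx":0,"dy":0,"dz":0,"ax":0,"ay":0,"az":0},
])

```text
time_s: 14.72
ee_pos: [0.4473, -0.2056, 0.0191]
eef_rot: [-3.14, 0.004, 3.091]
force: [-0.2, 0.1, 0.4]
grip_width: 0.0417
```

```bash
python3 -c "
from h import *
go(s2w([.035,.075,.20]),np.pi+PSI)"
```

```text
t 14.7167 S [ -83.4 -334.9   19.1] shift mm [-119.6  409.5 -181.1] turn deg [-0.1   0.25  0.05] q [-0.51  0.43  1.85  0.    0.85 -2.03] F [-0.2  0.1  0.4] w 0.0417
```

>>> play_rows([
  {"dx":0,"dy":0,"dz":-0.025,"ax":0,"ay":0,"az":0},
  {"dx":0,"dy":0,"dz":-0.035,"ax":0,"ay":0,"az":0},
  {"dx":0,"dy":0,"dz":-0.035,"ax":0,"ay":0,"az":0},
  {"dx":0,"dy":0,"dz":-0.035,"ax":0,"ay":0,"az":0},
  {"dx":0,"dy":0,"dz":-0.035,"ax":0,"ay":0,"az":0},
])

```text
time_s: 15.13
ee_pos: [0.4425, -0.2031, 0.1829]
eef_rot: [3.137, -0.01, 3.091]
force: [-0.1, -0.4, -0.3]
grip_width: 0.0418
```

>>> play_rows([
  {"dx":-0.007,"dy":0.035,"dz":-0.005,"ax":0,"ay":0,"az":0},
  {"dx":-0.007,"dy":0.035,"dz":0,"ax":0,"ay":0,"az":0},
  {"dx":-0.007,"dy":0.035,"dz":0,"ax":0,"ay":0,"az":0},
  {"dx":-0.007,"dy":0.035,"dz":0,"ax":0,"ay":0,"az":0},
  {"dx":-0.007,"dy":0.035,"dz":0,"ax":0,"ay":0,"az":0},
])

```text
time_s: 15.55
ee_pos: [0.4888, -0.0303, 0.1978]
eef_rot: [-3.14, 0.005, 3.081]
force: [-0.6, 0.5, -0.9]
grip_width: 0.042
```

>>> play_rows([
  {"dx":-0.009,"dy":0.035,"dz":0,"ax":0,"ay":0,"az":0},
  {"dx":-0.009,"dy":0.035,"dz":0,"ax":0,"ay":0,"az":0},
  {"dx":-0.009,"dy":0.035,"dz":0,"ax":0,"ay":0,"az":0},
  {"dx":-0.009,"dy":0.035,"dz":0,"ax":0,"ay":0,"az":0},
  {"dx":-0.009,"dy":0.035,"dz":0,"ax":0,"ay":0,"az":0},
])

```text
time_s: 15.97
ee_pos: [0.5441, 0.1511, 0.1982]
eef_rot: [-3.139, 0.007, 3.082]
force: [0.2, -1.2, -0.4]
grip_width: 0.0416
```

```bash
python3 -c "
from h import *
go(s2w([.025,.080,.041]),np.pi+PSI)"
```

```text
t 15.9667 S [ -5.2  26.4 198.2] shift mm [-28.8  54.2 157.2] turn deg [-0.13  0.38 -0.46] q [ 0.21  0.34  1.5  -0.    1.29 -1.3 ] F [ 0.2 -1.2 -0.4] w 0.0416
```

>>> play_rows([
  {"dx":-0.01,"dy":0.02,"dz":0.005,"ax":0,"ay":0,"az":0},
  {"dx":-0.01,"dy":0.02,"dz":0.01,"ax":0,"ay":0,"az":0},
  {"dx":-0.009,"dy":0.014,"dz":0.02,"ax":0,"ay":0,"az":0},
  {"dx":0,"dy":0,"dz":0.03,"ax":0,"ay":0,"az":0},
  {"dx":0,"dy":0,"dz":0,"ax":0,"ay":0,"az":0},
])

```text
time_s: 16.38
ee_pos: [0.5778, 0.2138, 0.1307]
eef_rot: [-3.14, 0.009, 3.09]
force: [-2.3, -0.8, -0.8]
grip_width: 0.0418
```

```bash
python3 -c "
from h import *
go(s2w([.025,.080,.041]),np.pi+PSI)"
```

```text
t 16.3833 S [ 25.1  90.8 130.7] shift mm [  0.9 -10.6  89.7] turn deg [-0.08  0.49  0.01] q [ 0.3   0.52  1.42 -0.    1.2  -1.22] F [-2.3 -0.8 -0.8] w 0.0418
```

>>> play_rows([
  {"dx":0,"dy":-0.006,"dz":0.02,"ax":0,"ay":0,"az":0},
  {"dx":0,"dy":-0.005,"dz":0.025,"ax":0,"ay":0,"az":0},
  {"dx":0,"dy":0,"dz":0.02,"ax":0,"ay":0,"az":0},
  {"dx":0,"dy":0,"dz":0.013,"ax":0,"ay":0,"az":0},
  {"dx":0,"dy":0,"dz":0,"ax":0,"ay":0,"az":0},
])

```text
time_s: 16.8
ee_pos: [0.5786, 0.2019, 0.0546]
eef_rot: [-3.141, 0.011, 3.09]
force: [0.3, -0.8, 0.1]
grip_width: 0.0424
```

```bash
python3 -c "
from h import *
go(s2w([.025,.080,.041]),np.pi+PSI)"
```

```text
t 16.8 S [26.5 78.9 54.6] shift mm [ 1.7  1.1 13.6] turn deg [-0.06  0.63  0.03] q [ 0.28  0.6   1.48 -0.01  1.05 -1.24] F [ 0.3 -0.8  0.1] w 0.0424
```

Down the last 13 mm, release to a 56 mm opening, and lift out.

>>> play_rows([
  {"dx":0,"dy":0,"dz":0.007,"ax":0,"ay":0,"az":0},
  {"dx":0,"dy":0,"dz":0.005,"ax":0,"ay":0,"az":0},
  {"dx":0,"dy":0,"dz":0.001,"ax":0,"ay":0,"az":0},
  {"dx":0,"dy":0,"dz":0,"ax":0,"ay":0,"az":0},
  {"dx":0,"dy":0,"dz":0,"ax":0,"ay":0,"az":0},
])

```text
time_s: 17.22
ee_pos: [0.5807, 0.2022, 0.0456]
eef_rot: [3.141, 0.016, 3.09]
force: [-0.3, 0.1, -0.5]
grip_width: 0.0418
```

>>> play_rows([
  {"dx":0,"dy":0,"dz":0,"ax":0,"ay":0,"az":0},
  {"dx":0,"dy":0,"dz":0,"ax":0,"ay":0,"az":0},
  {"dx":0,"dy":0,"dz":0,"ax":0,"ay":0,"az":0},
  {"dx":0,"dy":0,"dz":0,"ax":0,"ay":0,"az":0},
  {"dx":0,"dy":0,"dz":0,"ax":0,"ay":0,"az":0},
], claw=0.62)

```text
time_s: 17.63
ee_pos: [0.5816, 0.2026, 0.0477]
eef_rot: [3.14, 0.019, 3.09]
force: [0.2, 0.1, -0.1]
grip_width: 0.0581
```

>>> play_rows([
  {"dx":0,"dy":0,"dz":-0.02,"ax":0,"ay":0,"az":0},
  {"dx":0,"dy":0,"dz":-0.03,"ax":0,"ay":0,"az":0},
  {"dx":0,"dy":0,"dz":-0.04,"ax":0,"ay":0,"az":0},
  {"dx":0.005,"dy":-0.03,"dz":-0.025,"ax":0,"ay":0,"az":0},
  {"dx":0.005,"dy":-0.037,"dz":-0.01,"ax":0,"ay":0,"az":0},
])

```text
time_s: 18.05
ee_pos: [0.5639, 0.1387, 0.1732]
eef_rot: [-3.141, 0.012, 3.096]
force: [0.6, -0.8, 0.8]
grip_width: 0.0583
```

>>> play_rows([
  {"dx":0.007,"dy":-0.039,"dz":0,"ax":0,"ay":0,"az":0},
  {"dx":0.007,"dy":-0.039,"dz":0,"ax":0,"ay":0,"az":0},
  {"dx":0.007,"dy":-0.039,"dz":0,"ax":0,"ay":0,"az":0},
  {"dx":0.007,"dy":-0.039,"dz":0,"ax":0,"ay":0,"az":0},
  {"dx":0.007,"dy":-0.039,"dz":0,"ax":0,"ay":0,"az":0},
], claw=0.85)

```text
time_s: 18.47
ee_pos: [0.5187, -0.0606, 0.1781]
eef_rot: [3.142, 0.021, 3.1]
force: [0.5, 0.1, -0.4]
grip_width: 0.0797
```

>>> play_rows([
  {"dx":0.008,"dy":-0.037,"dz":0,"ax":0,"ay":0,"az":0},
  {"dx":0.008,"dy":-0.037,"dz":0,"ax":0,"ay":0,"az":0},
  {"dx":0.008,"dy":-0.037,"dz":0,"ax":0,"ay":0,"az":0},
  {"dx":0.008,"dy":-0.037,"dz":0,"ax":0,"ay":0,"az":0},
  {"dx":0.008,"dy":-0.037,"dz":0,"ax":0,"ay":0,"az":0},
])

```text
time_s: 18.88
ee_pos: [0.4669, -0.2528, 0.1787]
eef_rot: [-3.141, 0.024, 3.101]
force: [0.6, 0.5, 0.0]
grip_width: 0.0798
```

```bash
sed -i "s/go(\[.442,-.204,.014\],np.pi+PSI)/go([.447,-.320,.016],np.pi+PSI)/" cups.py; python3 cups.py
```

```text
green scene [277 197  15  18 156] [0.5908 0.2363 0.02  ] S [ 37. 114.  20.]
green scene [400 284   9  42 185] [ 0.6318 -0.2109  0.02  ] S [ 101. -331.   20.]
green top [187 209  18  18 251] [0.5792 0.2071 0.03  ] S [27. 84. 30.]
green wrist [269 352  12  13 131] [ 0.5977 -0.3008  0.02  ] S [  72. -422.   20.]
green wrist [251 409  22  35 619] [ 0.6734 -0.3194  0.02  ] S [ 148. -437.   20.]
yellow scene [338 363  26  33 671] [ 0.4497 -0.315   0.02  ] S [ -75. -444.   20.]
yellow wrist [ 210  178   55   54 1773] [ 0.4503 -0.3214  0.02  ] S [ -74. -450.   20.]
t 19.0333 S [ -61.3 -381.3  178.3] shift mm [ 20.7 -67.7 162. ] turn deg [-0.04  1.33  0.41] q [-0.57  0.28  1.63  0.01  1.21 -2.1 ] F [-0.6  0.8 -0.3] w 0.0797
```

The green cup stands in the chamber at about (27, 84). Next, the yellow cup.

>>> play_rows([
  {"dx":0.007,"dy":-0.02,"dz":0,"ax":0,"ay":1.3,"az":0.4},
  {"dx":0.007,"dy":-0.025,"dz":0.01,"ax":0,"ay":0,"az":0},
  {"dx":0.003,"dy":-0.023,"dz":0.025,"ax":0,"ay":0,"az":0},
  {"dx":0,"dy":0,"dz":0.03,"ax":0,"ay":0,"az":0},
  {"dx":0,"dy":0,"dz":0.02,"ax":0,"ay":0,"az":0},
])

```text
time_s: 19.45
ee_pos: [0.4499, -0.3204, 0.0958]
eef_rot: [-3.136, 0.008, 3.094]
force: [-0.0, -0.1, -0.8]
grip_width: 0.0799
```

```bash
python3 -c "
from h import *
go([.447,-.320,.016],np.pi+PSI)"
```

```text
t 19.45 S [ -74.9 -449.4   95.8] shift mm [ 3.5  0.7 79.8] turn deg [-0.33  0.47  0.23] q [-0.69  0.42  1.64  0.    1.06 -2.21] F [-0.  -0.1 -0.8] w 0.0799
```

>>> play_rows([
  {"dx":0.003,"dy":0,"dz":0.025,"ax":-0.3,"ay":0.5,"az":0},
  {"dx":0,"dy":0,"dz":0.025,"ax":0,"ay":0,"az":0},
  {"dx":0,"dy":0,"dz":0.02,"ax":0,"ay":0,"az":0},
  {"dx":0,"dy":0,"dz":0.009,"ax":0,"ay":0,"az":0},
  {"dx":0,"dy":0,"dz":0,"ax":0,"ay":0,"az":0},
], claw=0.7)

```text
time_s: 19.87
ee_pos: [0.4479, -0.3144, 0.0098]
eef_rot: [3.138, -0.005, 3.098]
force: [0.8, 0.2, 0.2]
grip_width: 0.0658
```

>>> play_rows([
  {"dx":0.001,"dy":0,"dz":0.001,"ax":0,"ay":0.2,"az":0},
  {"dx":0.001,"dy":0,"dz":0.001,"ax":0,"ay":0.2,"az":0},
  {"dx":0,"dy":0,"dz":0,"ax":0,"ay":0.2,"az":0},
  {"dx":0,"dy":0,"dz":0,"ax":0,"ay":0,"az":0},
  {"dx":0,"dy":0,"dz":0,"ax":0,"ay":0,"az":0},
], claw=0)

```text
time_s: 20.28
ee_pos: [0.4483, -0.314, 0.012]
eef_rot: [-3.142, -0.012, 3.101]
force: [0.0, 0.4, -0.5]
grip_width: 0.0434
```

>>> play_rows([
  {"dx":0,"dy":0,"dz":0,"ax":0,"ay":0.2,"az":0},
  {"dx":0,"dy":0,"dz":0,"ax":0,"ay":0,"az":0},
  {"dx":0,"dy":0,"dz":0,"ax":0,"ay":0,"az":0},
  {"dx":0,"dy":0,"dz":0,"ax":0,"ay":0,"az":0},
  {"dx":0,"dy":0,"dz":0,"ax":0,"ay":0,"az":0},
])

```text
time_s: 20.7
ee_pos: [0.4488, -0.3147, 0.0136]
eef_rot: [-3.14, -0.014, 3.1]
force: [-0.6, -0.9, -0.2]
grip_width: 0.0429
```

```bash
python3 -c "
from h import *
go(s2w([.025,.010,.20]),np.pi+PSI)"
```

```text
t 20.7 S [ -76.2 -443.7   13.6] shift mm [-103.4  452.3 -188.5] turn deg [-0.09 -0.79  0.61] q [-0.67  0.55  1.68 -0.01  0.92 -2.2 ] F [-0.6 -0.9 -0.2] w 0.0429
```

>>> play_rows([
  {"dx":0,"dy":0,"dz":-0.025,"ax":0,"ay":-0.8,"az":0.6},
  {"dx":0,"dy":0,"dz":-0.037,"ax":0,"ay":0,"az":0},
  {"dx":0,"dy":0,"dz":-0.037,"ax":0,"ay":0,"az":0},
  {"dx":0,"dy":0,"dz":-0.037,"ax":0,"ay":0,"az":0},
  {"dx":0,"dy":0,"dz":-0.037,"ax":0,"ay":0,"az":0},
])

```text
time_s: 21.12
ee_pos: [0.4458, -0.312, 0.1844]
eef_rot: [3.133, -0.013, 3.089]
force: [0.2, -0.1, 0.1]
grip_width: 0.0426
```

>>> play_rows([
  {"dx":-0.006,"dy":0.035,"dz":0,"ax":0,"ay":0,"az":0},
  {"dx":-0.006,"dy":0.037,"dz":0,"ax":0,"ay":0,"az":0},
  {"dx":-0.006,"dy":0.037,"dz":0,"ax":0,"ay":0,"az":0},
  {"dx":-0.006,"dy":0.037,"dz":0,"ax":0,"ay":0,"az":0},
  {"dx":-0.006,"dy":0.037,"dz":0,"ax":0,"ay":0,"az":0},
])

```text
time_s: 21.53
ee_pos: [0.4877, -0.132, 0.1951]
eef_rot: [-3.142, 0.001, 3.079]
force: [-0.1, -0.5, -0.8]
grip_width: 0.0435
```

>>> play_rows([
  {"dx":-0.008,"dy":0.037,"dz":0,"ax":0,"ay":0,"az":0},
  {"dx":-0.008,"dy":0.037,"dz":0,"ax":0,"ay":0,"az":0},
  {"dx":-0.008,"dy":0.037,"dz":0,"ax":0,"ay":0,"az":0},
  {"dx":-0.008,"dy":0.037,"dz":0,"ax":0,"ay":0,"az":0},
  {"dx":-0.008,"dy":0.037,"dz":0,"ax":0,"ay":0,"az":0},
])

```text
time_s: 21.95
ee_pos: [0.5394, 0.0595, 0.1961]
eef_rot: [-3.141, 0.002, 3.078]
force: [0.1, -0.5, -0.6]
grip_width: 0.0431
```

```bash
python3 -c "
from h import *
go(s2w([.025,.010,.036]),np.pi+PSI)"
```

```text
t 21.95 S [ -5.2 -65.3 196.1] shift mm [-28.9  75.7 160.1] turn deg [-0.01  0.14 -0.68] q [ 0.04  0.3   1.57 -0.    1.28 -1.46] F [ 0.1 -0.5 -0.6] w 0.0431
```

>>> play_rows([
  {"dx":-0.01,"dy":0.02,"dz":0,"ax":0,"ay":0,"az":-0.7},
  {"dx":-0.01,"dy":0.022,"dz":0.01,"ax":0,"ay":0,"az":0},
  {"dx":-0.009,"dy":0.02,"dz":0.02,"ax":0,"ay":0,"az":0},
  {"dx":0,"dy":0.002,"dz":0.03,"ax":0,"ay":0,"az":0},
  {"dx":0,"dy":0,"dz":0.02,"ax":0,"ay":0,"az":0},
])

```text
time_s: 22.37
ee_pos: [0.5757, 0.1337, 0.1178]
eef_rot: [3.139, 0.011, 3.098]
force: [-0.0, -0.2, -0.5]
grip_width: 0.0431
```

```bash
python3 -c "
from h import *
go(s2w([.025,.010,.036]),np.pi+PSI)"
```

```text
t 22.3667 S [ 27.2  10.6 117.8] shift mm [ 3.1 -0.8 81.8] turn deg [0.15 0.65 0.5 ] q [ 0.17  0.47  1.51  0.    1.14 -1.36] F [-0.  -0.2 -0.5] w 0.0431
```

>>> play_rows([
  {"dx":0.002,"dy":0,"dz":0.025,"ax":0,"ay":0.6,"az":0},
  {"dx":0,"dy":0,"dz":0.025,"ax":0,"ay":0,"az":0},
  {"dx":0,"dy":0,"dz":0.017,"ax":0,"ay":0,"az":0},
  {"dx":0,"dy":0,"dz":0.008,"ax":0,"ay":0,"az":0},
  {"dx":0,"dy":0,"dz":0.003,"ax":0,"ay":0,"az":0},
])

```text
time_s: 22.78
ee_pos: [0.5718, 0.1349, 0.0319]
eef_rot: [3.14, -0.005, 3.1]
force: [-0.8, 0.5, -0.4]
grip_width: 0.0433
```

>>> play_rows([
  {"dx":0,"dy":0,"dz":0.001,"ax":0,"ay":0,"az":0},
  {"dx":0,"dy":0,"dz":0,"ax":0,"ay":0,"az":0},
  {"dx":0,"dy":0,"dz":0,"ax":0,"ay":0,"az":0},
  {"dx":0,"dy":0,"dz":0,"ax":0,"ay":0,"az":0},
  {"dx":0,"dy":0,"dz":0,"ax":0,"ay":0,"az":0},
], claw=0.6)

```text
time_s: 23.2
ee_pos: [0.5734, 0.135, 0.0342]
eef_rot: [3.139, -0.001, 3.1]
force: [-0.4, -0.5, -0.3]
grip_width: 0.0562
```

>>> play_rows([
  {"dx":0,"dy":0,"dz":-0.02,"ax":0,"ay":0,"az":0},
  {"dx":0,"dy":0,"dz":-0.04,"ax":0,"ay":0,"az":0},
  {"dx":0,"dy":0,"dz":-0.041,"ax":0,"ay":0,"az":0},
  {"dx":0.025,"dy":-0.01,"dz":-0.03,"ax":0,"ay":0,"az":0},
  {"dx":0.03,"dy":-0.01,"dz":-0.02,"ax":0,"ay":0,"az":0},
])

```text
time_s: 23.62
ee_pos: [0.5175, 0.1169, 0.1886]
eef_rot: [3.14, -0.006, 3.1]
force: [0.0, -0.2, 0.1]
grip_width: 0.0564
```

>>> play_rows([
  {"dx":0.02,"dy":-0.03,"dz":-0.02,"ax":0,"ay":0,"az":0},
  {"dx":0.01,"dy":-0.035,"dz":-0.01,"ax":0,"ay":0,"az":0},
  {"dx":0,"dy":-0.035,"dz":0,"ax":0,"ay":0,"az":7},
  {"dx":0,"dy":-0.03,"dz":0,"ax":0,"ay":0,"az":7},
  {"dx":0,"dy":-0.03,"dz":0,"ax":0,"ay":0,"az":7},
], claw=0.5)

```text
time_s: 24.03
ee_pos: [0.4672, -0.0415, 0.2295]
eef_rot: [3.136, 0.01, 2.734]
force: [0.4, -0.7, 0.6]
grip_width: 0.0467
```

>>> play_rows([
  {"dx":0,"dy":0,"dz":-0.01,"ax":0,"ay":0,"az":7},
  {"dx":0,"dy":0,"dz":-0.01,"ax":0,"ay":0,"az":7},
  {"dx":0,"dy":0,"dz":-0.01,"ax":0,"ay":0,"az":7},
  {"dx":0,"dy":0,"dz":0,"ax":0,"ay":0,"az":7},
  {"dx":0,"dy":0,"dz":0,"ax":0,"ay":0,"az":7},
])

```text
time_s: 24.45
ee_pos: [0.465, -0.0478, 0.2649]
eef_rot: [3.126, 0.01, 2.108]
force: [0.6, 0.3, 0.7]
grip_width: 0.0469
```

>>> play_rows([
  {"dx":0,"dy":0,"dz":0,"ax":0,"ay":0,"az":7},
  {"dx":0,"dy":0,"dz":0,"ax":0,"ay":0,"az":7},
  {"dx":0,"dy":0,"dz":0,"ax":0,"ay":0,"az":7},
  {"dx":0,"dy":0,"dz":0,"ax":0,"ay":0,"az":7},
  {"dx":0,"dy":0,"dz":0,"ax":0,"ay":0,"az":7},
])

```text
time_s: 24.87
ee_pos: [0.4651, -0.0481, 0.269]
eef_rot: [3.116, -0.0, 1.483]
force: [-0.3, -0.7, 0.1]
grip_width: 0.0468
```

```bash
sed -i "s/go(\[.447,-.320,.016\],np.pi+PSI)/go([.5665,-.2422,.22],np.pi\/2)/" cups.py; python3 cups.py
```

```text
green scene [277 197  15  17 102] [0.5918 0.2384 0.02  ] S [ 38. 116.  20.]
green scene [400 284   9  43 203] [ 0.6309 -0.2121  0.02  ] S [ 100. -332.   20.]
green top [187 209  18  18 251] [0.5792 0.2071 0.03  ] S [27. 84. 30.]
yellow scene [285 208  19  23 338] [0.5846 0.1673 0.02  ] S [34. 45. 20.]
yellow wrist [388   0  53  24 900] [0.5801 0.1305 0.02  ] S [32.  8. 20.]
t 25.0167 S [ -73.8 -176.6  268.8] shift mm [-185.7  114.9   51.7] turn deg [ 1.43  0.06 -4.46] q [-0.18  0.06  1.68  0.    1.38 -0.11] F [-0.3  0.2  0.3] w 0.0466
```

Both cups are in the chamber (green 27,84; yellow about 30,10). Now the spoon axes, from the line fits in the two views.

```bash
cat > m3.py <<'E'
exec(open('m2.py').read().split('for n in tops')[0])
hs=cv2.cvtColor(T,cv2.COLOR_RGB2HSV)
roiT={'blue':(398,208,422,236),'green':(422,208,446,236),'orange':(446,210,466,236)}
loose={'blue':([105,110,40],[130,255,255]),'green':([48,80,30],[85,255,255]),'orange':([3,120,80],[17,255,255])}
def line(im,c,roi):
    x0,y0,x1,y1=roi;m=cv2.inRange(cv2.cvtColor(im,cv2.COLOR_RGB2HSV),*map(np.array,c))[y0:y1,x0:x1]
    p=(np.argwhere(m>0)[:,::-1]+[x0,y0]).astype(np.float32);vx,vy,a,b=cv2.fitLine(p,cv2.DIST_HUBER,0,.01,.01).ravel();return np.array([a,b]),np.array([vx,vy]),len(p)
for n in tops:
    N=[];C=[]
    for im,c,roi,K,P in((S,cols[n],rs[n],Ks,Ps),(T,loose[n],roiT[n],Kt,Pt)):
        p,v,k=line(im,c,roi);r1=ray(K,P,*(p-10*v));r2=ray(K,P,*(p+10*v));nn=np.cross(r1[1],r2[1]);N.append(nn/np.linalg.norm(nn));C.append(r1[0]);print(n,k,p.round(1),v.round(2),end=' ')
    A=np.array(N)
    out=[]
    for z in(.15,.125,.09):
        out.append(np.linalg.solve(A[:,:2],[N[i]@C[i]-N[i][2]*z for i in(0,1)]).round(4).tolist())
    print('xy at z .15,.125,.09',out)
o=ctrl.get_obs();go([.5665,-.2422,.22],np.pi/2)
E
python3 m3.py
```

```text
blue 239 [387.9 289.2] [ 0.06 -1.  ] blue 107 [408.8 217.6] [ 0.77 -0.64] xy at z .15,.125,.09 [[0.5663, -0.2417], [0.5666, -0.2417], [0.567, -0.2418]]
green 263 [403.6 306.5] [ 0.11 -0.99] green 108 [433.6 219.6] [ 0.83 -0.55] xy at z .15,.125,.09 [[0.5636, -0.2922], [0.5635, -0.2919], [0.5634, -0.2916]]
orange 287 [417.2 321. ] [ 0.13 -0.99] orange 81 [454.5 221.4] [ 0.83 -0.56] xy at z .15,.125,.09 [[0.5605, -0.3327], [0.5598, -0.333], [0.5589, -0.3333]]
t 25.0167 S [ -73.8 -176.6  268.8] shift mm [-185.7  114.9   51.7] turn deg [ 1.43  0.06 -4.46] q [-0.18  0.06  1.68  0.    1.38 -0.11] F [-0.3  0.2  0.3] w 0.0466
```

>>> play_rows([
  {"dx":-0.03,"dy":0.02,"dz":0,"ax":1.4,"ay":0,"az":-4.5},
  {"dx":-0.036,"dy":0.019,"dz":0,"ax":0,"ay":0,"az":0},
  {"dx":-0.036,"dy":0.019,"dz":0,"ax":0,"ay":0,"az":0},
  {"dx":-0.036,"dy":0.019,"dz":0,"ax":0,"ay":0,"az":0},
  {"dx":-0.036,"dy":0.019,"dz":0.02,"ax":0,"ay":0,"az":0},
])

```text
time_s: 25.43
ee_pos: [0.5615, -0.2201, 0.2576]
eef_rot: [3.133, 0.004, 1.61]
force: [0.5, -0.5, 0.9]
grip_width: 0.047
```

```bash
python3 -c "
from h import *
go([.5665,-.2418,.108],np.pi/2)"
```

```text
t 25.4333 S [  31.4 -343.5  257.6] shift mm [-21.2   2.8 149.8] turn deg [0.52 0.22 2.23] q [-0.43  0.39  1.3   0.    1.44 -0.47] F [ 0.5 -0.5  0.9] w 0.047
```

>>> play_rows([
  {"dx":-0.012,"dy":0.002,"dz":0.01,"ax":0.5,"ay":0.2,"az":2.2},
  {"dx":-0.01,"dy":0.002,"dz":0.03,"ax":0,"ay":0,"az":0},
  {"dx":0,"dy":0,"dz":0.02,"ax":0,"ay":0,"az":0},
  {"dx":0,"dy":0,"dz":0.01,"ax":0,"ay":0,"az":0},
  {"dx":0,"dy":0,"dz":0,"ax":0,"ay":0,"az":0},
])

```text
time_s: 25.85
ee_pos: [0.5669, -0.2502, 0.1803]
eef_rot: [-3.138, -0.001, 1.588]
force: [0.6, -0.0, 0.5]
grip_width: 0.0472
```

```bash
python3 -c "
from h import *
go([.5665,-.2418,.108],np.pi/2)"
```

```text
t 25.85 S [  38.4 -373.2  180.3] shift mm [ 8.3 -0.  72.3] turn deg [-0.21 -0.06  1.  ] q [-0.47  0.48  1.34 -0.    1.32 -0.49] F [ 0.6 -0.   0.5] w 0.0472
```

>>> play_rows([
  {"dx":0.005,"dy":0,"dz":0.005,"ax":0,"ay":0,"az":1},
  {"dx":0.004,"dy":0,"dz":0.018,"ax":0,"ay":0,"az":0},
  {"dx":0,"dy":0,"dz":0.025,"ax":0,"ay":0,"az":0},
  {"dx":0,"dy":0,"dz":0.018,"ax":0,"ay":0,"az":0},
  {"dx":0,"dy":0,"dz":0.004,"ax":0,"ay":0,"az":0},
])

```text
time_s: 26.27
ee_pos: [0.5694, -0.2388, 0.1153]
eef_rot: [3.135, 0.004, 1.577]
force: [-0.2, -0.6, -0.6]
grip_width: 0.0469
```

>>> play_rows([
  {"dx":0,"dy":0,"dz":0,"ax":0,"ay":0,"az":0},
  {"dx":0,"dy":0,"dz":0,"ax":0,"ay":0,"az":0},
  {"dx":0,"dy":0,"dz":0,"ax":0,"ay":0,"az":0},
  {"dx":0,"dy":0,"dz":0,"ax":0,"ay":0,"az":0},
  {"dx":0,"dy":0,"dz":0,"ax":0,"ay":0,"az":0},
], claw=0, squeeze=20)

```text
time_s: 26.68
ee_pos: [0.5714, -0.238, 0.1212]
eef_rot: [3.129, 0.007, 1.58]
force: [-0.9, 0.6, 0.1]
grip_width: 0.0169
```

```bash
python3 -c "
from h import *
go([.5665,-.2418,.108],np.pi/2)"
```

```text
t 26.6833 S [  42.2 -360.8  121.2] shift mm [-3.7 -5.1 13.2] turn deg [0.7  0.37 0.53] q [-0.45  0.53  1.42 -0.    1.18 -0.46] F [-0.9  0.6  0.1] w 0.0169
```

>>> play_rows([
  {"dx":0,"dy":-0.002,"dz":0.004,"ax":0.3,"ay":0,"az":0},
  {"dx":0,"dy":-0.001,"dz":0.002,"ax":0.2,"ay":0,"az":0},
  {"dx":0,"dy":0,"dz":0,"ax":0,"ay":0,"az":0},
  {"dx":0,"dy":0,"dz":0,"ax":0,"ay":0,"az":0},
  {"dx":0,"dy":0,"dz":0,"ax":0,"ay":0,"az":0},
])

```text
time_s: 27.1
ee_pos: [0.5693, -0.2395, 0.1203]
eef_rot: [3.134, 0.011, 1.58]
force: [1.1, 0.3, -0.2]
grip_width: 0.0116
```

>>> play_rows([
  {"dx":0,"dy":0,"dz":-0.02,"ax":0,"ay":0,"az":0},
  {"dx":0,"dy":0,"dz":-0.03,"ax":0,"ay":0,"az":0},
  {"dx":0,"dy":0,"dz":-0.03,"ax":0,"ay":0,"az":0},
  {"dx":0,"dy":0,"dz":-0.03,"ax":0,"ay":0,"az":0},
  {"dx":0,"dy":0,"dz":-0.03,"ax":0,"ay":0,"az":0},
])

```text
time_s: 27.52
ee_pos: [0.5657, -0.2369, 0.2568]
eef_rot: [-3.136, 0.004, 1.579]
force: [0.3, -0.7, 0.3]
grip_width: 0.0111
```

```bash
python3 -c "
from h import *
im,K,P=cam('scene','s5.png')
go(s2w([-.035,-.01,.26]),np.pi/2+PSI)"
```

```text
t 27.5667 S [  37.9 -360.5  263.8] shift mm [354.3 -51.5   1. ] turn deg [0.15 0.43 3.48] q [-0.45  0.41  1.25 -0.01  1.47 -0.46] F [ 1.4 -0.2  5.5] w 0.0115
```

View pics/s5.png

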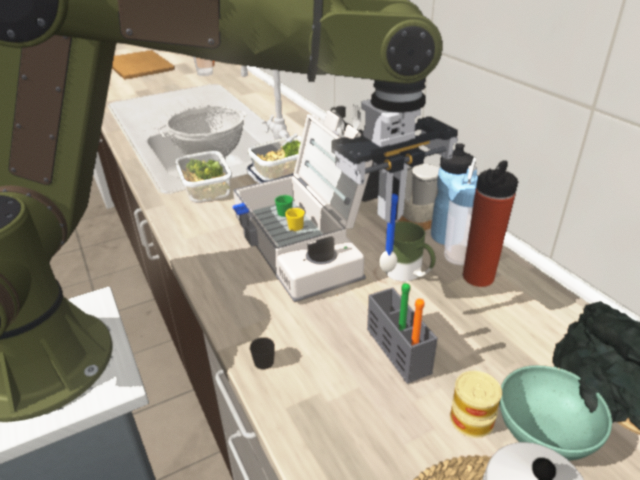

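The scene picture shows the blue spoon hanging upright in the gripper at (390,235), with green and orange still in the drainer and both cups in the chamber. Next I carry it over and tilt.

>>> play_rows([
  {"dx":0.03,"dy":-0.01,"dz":0,"ax":0,"ay":0,"az":3.5},
  {"dx":0.035,"dy":-0.01,"dz":0,"ax":0,"ay":0,"az":0},
  {"dx":0.036,"dy":-0.008,"dz":0,"ax":0,"ay":0,"az":0},
  {"dx":0.036,"dy":-0.008,"dz":0,"ax":0,"ay":0,"az":0},
  {"dx":0.036,"dy":-0.005,"dz":0,"ax":0,"ay":0,"az":0},
])

```text
time_s: 27.98
ee_pos: [0.533, -0.0634, 0.2635]
eef_rot: [3.134, 0.01, 1.506]
force: [0.7, 0.9, 0.3]
grip_width: 0.0114
```

>>> play_rows([
  {"dx":0.036,"dy":-0.005,"dz":0,"ax":0,"ay":0,"az":0},
  {"dx":0.036,"dy":-0.005,"dz":0,"ax":0,"ay":0,"az":0},
  {"dx":0.036,"dy":0,"dz":0,"ax":0,"ay":0,"az":0},
  {"dx":0.036,"dy":0,"dz":0,"ax":0,"ay":0,"az":0},
  {"dx":0.03,"dy":0,"dz":0,"ax":0,"ay":0,"az":0},
])

```text
time_s: 28.4
ee_pos: [0.5315, 0.1199, 0.2613]
eef_rot: [3.132, 0.009, 1.506]
force: [0.6, -1.6, 0.6]
grip_width: 0.0113
```

```bash
python3 -c "
from h import *
go(s2w([-.035,-.01,.26]),np.pi/2+PSI)"
```

```text
t 28.4 S [-16.2  -5.4 261.3] shift mm [ -4.8 -18.7   1.2] turn deg [ 0.52  0.53 -0.75] q [ 0.16  0.25  1.47 -0.01  1.41  0.23] F [ 0.6 -1.6  0.6] w 0.0113
```

>>> play_rows([
  {"dx":0,"dy":-0.008,"dz":0,"ax":0.5,"ay":5,"az":-0.7},
  {"dx":0,"dy":-0.008,"dz":0,"ax":0,"ay":7,"az":0},
  {"dx":0,"dy":-0.003,"dz":0,"ax":0,"ay":7,"az":0},
  {"dx":0,"dy":0,"dz":0,"ax":0,"ay":7,"az":0},
  {"dx":0,"dy":0,"dz":0,"ax":0,"ay":7,"az":0},
])

```text
time_s: 28.82
ee_pos: [0.5116, 0.1336, 0.2624]
eef_rot: [3.132, -0.581, 1.54]
force: [-0.3, 1.0, -0.3]
grip_width: 0.0114
```

```bash
python3 -c "
from h import *
a=np.radians(42)
go(s2w([-.035,-.01,.26]),np.pi/2+PSI,RS@np.array([a,0,0]))"
```

```text
t 28.8167 S [-36.8   7.2 262.4] shift mm [-15.8   1.5  -7.4] turn deg [-0.16  8.72  0.99] q [-0.09  0.19  1.64  0.59  1.38 -0.2 ] F [-0.3  1.  -0.3] w 0.0114
```

>>> play_rows([
  {"dx":-0.006,"dy":0,"dz":-0.006,"ax":0,"ay":7,"az":1},
  {"dx":-0.006,"dy":0,"dz":-0.006,"ax":0,"ay":7,"az":0},
  {"dx":-0.02,"dy":0,"dz":0.02,"ax":0,"ay":0,"az":0},
  {"dx":-0.025,"dy":0,"dz":0.025,"ax":0,"ay":0,"az":0},
  {"dx":-0.015,"dy":0,"dz":0.015,"ax":0,"ay":0,"az":0},
])

```text
time_s: 29.23
ee_pos: [0.5135, 0.1166, 0.1805]
eef_rot: [3.129, -0.837, 1.519]
force: [-0.9, -0.1, -0.9]
grip_width: 0.0119
```

```bash
python3 -c "
from h import *
a=np.radians(48)
go(s2w([-.035,-.01,.10]),np.pi/2+PSI,RS@np.array([a,0,0]))"
```

```text
t 29.2333 S [-34.1  -9.7 180.5] shift mm [-60.   -1.6  53.6] turn deg [ 0.72  0.02 -0.01] q [-0.23  0.34  1.77  0.86  1.33 -0.52] F [-0.9 -0.1 -0.9] w 0.0119
```

>>> play_rows([
  {"dx":-0.018,"dy":0,"dz":0.016,"ax":0,"ay":0,"az":0},
  {"dx":-0.018,"dy":0,"dz":0.016,"ax":0,"ay":0,"az":0},
  {"dx":-0.012,"dy":0,"dz":0.011,"ax":0,"ay":0,"az":0},
  {"dx":-0.006,"dy":0,"dz":0.005,"ax":0,"ay":0,"az":0},
  {"dx":0,"dy":0,"dz":0,"ax":0,"ay":0,"az":0},
])

```text
time_s: 29.65
ee_pos: [0.5122, 0.1156, 0.0999]
eef_rot: [3.139, -0.837, 1.508]
force: [0.7, 1.1, 2.2]
grip_width: 0.0117
```

```bash
python3 -c "
from h import *
a=np.radians(48)
im,K,P=cam('scene');cv2.imwrite('pics/s6.png',cv2.resize(im[110:320,200:400],(600,630)[:2],interpolation=2)[:600,:,::-1])
go(s2w([-.035,-.01,.10]),np.pi/2+PSI,RS@np.array([a,0,0]))"
```

```text
t 29.7 S [-35.2 -10.8 100.6] shift mm [0.1 0.2 1. ] turn deg [ 0.6   0.04 -0.38] q [-0.23  0.47  1.81  0.9   1.22 -0.65] F [ 0.3 -0.1  0.7] w 0.0117
```

View pics/s6.png

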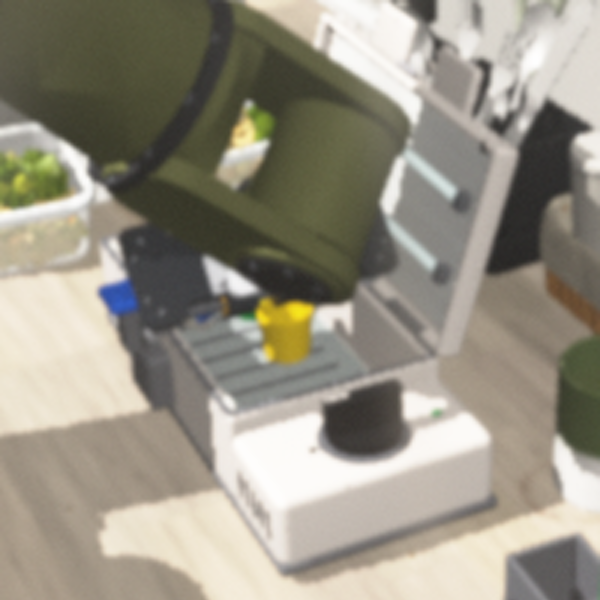

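The picture shows the arm clear of the steriliser, the yellow cup standing and the gripper low in the chamber. I release and retreat.

>>> play_rows([
  {"dx":0,"dy":0,"dz":0,"ax":0,"ay":0,"az":0},
  {"dx":0,"dy":0,"dz":0,"ax":0,"ay":0,"az":0},
  {"dx":0,"dy":0,"dz":0,"ax":0,"ay":0,"az":0},
  {"dx":0,"dy":0,"dz":0,"ax":0,"ay":0,"az":0},
  {"dx":0,"dy":0,"dz":0,"ax":0,"ay":0,"az":0},
], claw=0.33)

```text
time_s: 30.12
ee_pos: [0.5139, 0.1153, 0.1043]
eef_rot: [3.13, -0.835, 1.516]
force: [-0.4, -0.4, -0.8]
grip_width: 0.0312
```

>>> play_rows([
  {"dx":0.01,"dy":0,"dz":-0.012,"ax":0,"ay":0,"az":0},
  {"dx":0.02,"dy":0,"dz":-0.022,"ax":0,"ay":0,"az":0},
  {"dx":0.024,"dy":0,"dz":-0.026,"ax":0,"ay":0,"az":0},
  {"dx":0.024,"dy":0,"dz":-0.026,"ax":0,"ay":0,"az":0},
  {"dx":0.02,"dy":0,"dz":-0.02,"ax":0,"ay":-4,"az":0},
])

```text
time_s: 30.53
ee_pos: [0.5093, 0.102, 0.2478]
eef_rot: [-3.134, -0.767, 1.501]
force: [0.4, -0.1, -0.9]
grip_width: 0.0311
```

>>> play_rows([
  {"dx":0,"dy":0,"dz":0,"ax":0,"ay":-7,"az":0},
  {"dx":-0.02,"dy":0.01,"dz":0,"ax":0,"ay":-7,"az":0},
  {"dx":-0.03,"dy":0.01,"dz":0,"ax":0,"ay":-7,"az":0},
  {"dx":-0.03,"dy":0.01,"dz":0,"ax":0,"ay":-7,"az":0},
  {"dx":-0.03,"dy":0.01,"dz":0,"ax":0,"ay":-7,"az":0},
], claw=0.5)

```text
time_s: 30.95
ee_pos: [0.5466, -0.0029, 0.2151]
eef_rot: [3.123, -0.139, 1.506]
force: [-0.9, -0.2, -0.6]
grip_width: 0.0471
```

>>> play_rows([
  {"dx":-0.035,"dy":0,"dz":0,"ax":0,"ay":-7,"az":0},
  {"dx":-0.035,"dy":0,"dz":0,"ax":0,"ay":-2,"az":0},
  {"dx":-0.035,"dy":0,"dz":0,"ax":0,"ay":0,"az":0},
  {"dx":-0.035,"dy":0,"dz":0,"ax":0,"ay":0,"az":0},
  {"dx":-0.03,"dy":0,"dz":0,"ax":0,"ay":0,"az":0},
])

```text
time_s: 31.37
ee_pos: [0.5369, -0.1758, 0.214]
eef_rot: [3.121, 0.033, 1.512]
force: [0.3, 0.4, 0.2]
grip_width: 0.0468
```

```bash
python3 -c "
from h import *
cam('scene','s7.png')
im,K,P=cam('top','t7.png');cv2.imwrite('pics/t7c.png',cv2.resize(im[170:300,150:350],(640,416),interpolation=2)[:,:,::-1])
go([.5635,-.2919,.20],np.pi/2)"
```

```text
t 31.4667 S [   4.4 -302.3  213.9] shift mm [-111.8   33.6   18.3] turn deg [ 1.15  1.92 -3.61] q [-0.37  0.32  1.5  -0.03  1.3  -0.3 ] F [-0.6  0.5 -0.4] w 0.0469
```

View pics/t7c.png

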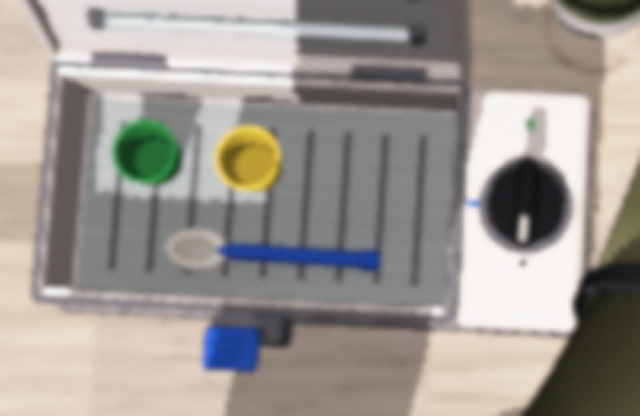

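The top crop shows the blue spoon lying flat along y at crop (280,255), the cups upright at (147,152) and (248,158), and the switch mark to the front (off). Green spoon next.

>>> play_rows([
  {"dx":-0.025,"dy":0.008,"dz":0,"ax":1.1,"ay":1.9,"az":-3.6},
  {"dx":-0.03,"dy":0.008,"dz":0,"ax":0,"ay":0,"az":0},
  {"dx":-0.03,"dy":0.008,"dz":0,"ax":0,"ay":0,"az":0},
  {"dx":-0.022,"dy":0.004,"dz":0.01,"ax":0,"ay":0,"az":0},
  {"dx":0,"dy":0,"dz":0.01,"ax":0,"ay":0,"az":0},
])

```text
time_s: 31.88
ee_pos: [0.5647, -0.2878, 0.1978]
eef_rot: [3.137, 0.0, 1.574]
force: [-0.0, 0.3, -0.5]
grip_width: 0.0468
```

```bash
python3 -c "
from h import *
go([.5635,-.2919,.11],np.pi/2)"
```

```text
t 31.8833 S [  38.1 -410.9  197.8] shift mm [-4.  -1.6 87.8] turn deg [0.28 0.02 0.19] q [-0.53  0.5   1.28  0.    1.36 -0.53] F [-0.   0.3 -0.5] w 0.0468
```

>>> play_rows([
  {"dx":-0.004,"dy":-0.001,"dz":0.02,"ax":0.3,"ay":0,"az":0},
  {"dx":0,"dy":0,"dz":0.025,"ax":0,"ay":0,"az":0},
  {"dx":0,"dy":0,"dz":0.025,"ax":0,"ay":0,"az":0},
  {"dx":0,"dy":0,"dz":0.015,"ax":0,"ay":0,"az":0},
  {"dx":0,"dy":0,"dz":0.002,"ax":0,"ay":0,"az":0},
])

```text
time_s: 32.3
ee_pos: [0.564, -0.2886, 0.1063]
eef_rot: [-3.141, -0.0, 1.573]
force: [-0.6, 0.2, 0.9]
grip_width: 0.0468
```

>>> play_rows([
  {"dx":0,"dy":0,"dz":0.001,"ax":0,"ay":0,"az":0},
  {"dx":0,"dy":0,"dz":0.001,"ax":0,"ay":0,"az":0},
  {"dx":0,"dy":0,"dz":0.001,"ax":0,"ay":0,"az":0},
  {"dx":0,"dy":0,"dz":0.001,"ax":0,"ay":0,"az":0},
  {"dx":0,"dy":0,"dz":0.001,"ax":0,"ay":0,"az":0},
], claw=0)

```text
time_s: 32.72
ee_pos: [0.5654, -0.2866, 0.1046]
eef_rot: [3.139, 0.001, 1.575]
force: [1.0, -0.2, 0.2]
grip_width: 0.0172
```

>>> play_rows([
  {"dx":0,"dy":0,"dz":0.001,"ax":0,"ay":0,"az":0},
  {"dx":0,"dy":0,"dz":0.001,"ax":0,"ay":0,"az":0},
  {"dx":0,"dy":0,"dz":0,"ax":0,"ay":0,"az":0},
  {"dx":0,"dy":0,"dz":0,"ax":0,"ay":0,"az":0},
  {"dx":0,"dy":0,"dz":0,"ax":0,"ay":0,"az":0},
])

```text
time_s: 33.13
ee_pos: [0.5662, -0.287, 0.105]
eef_rot: [3.136, 0.003, 1.575]
force: [-0.2, 0.1, -0.1]
grip_width: 0.0116
```

```bash
python3 -c "
from h import *
go([.5635,-.2919,.11],np.pi/2)"
```

```text
t 33.1333 S [  39.5 -410.   105. ] shift mm [-4.9 -2.7 -5. ] turn deg [0.34 0.17 0.24] q [-0.53  0.58  1.38  0.    1.17 -0.53] F [-0.2  0.1 -0.1] w 0.0116
```

>>> play_rows([
  {"dx":0,"dy":0,"dz":-0.02,"ax":0,"ay":0,"az":0},
  {"dx":0,"dy":0,"dz":-0.035,"ax":0,"ay":0,"az":0},
  {"dx":0,"dy":0,"dz":-0.035,"ax":0,"ay":0,"az":0},
  {"dx":0,"dy":0,"dz":-0.035,"ax":0,"ay":0,"az":0},
  {"dx":0,"dy":0,"dz":-0.03,"ax":0,"ay":0,"az":0},
])

```text
time_s: 33.55
ee_pos: [0.5628, -0.2855, 0.2571]
eef_rot: [-3.134, -0.005, 1.574]
force: [-1.3, -0.3, -0.4]
grip_width: 0.0118
```

>>> play_rows([
  {"dx":0.03,"dy":-0.01,"dz":0,"ax":0,"ay":0,"az":3.5},
  {"dx":0.037,"dy":-0.008,"dz":0,"ax":0,"ay":0,"az":0},
  {"dx":0.037,"dy":-0.008,"dz":0,"ax":0,"ay":0,"az":0},
  {"dx":0.037,"dy":-0.008,"dz":0,"ax":0,"ay":0,"az":0},
  {"dx":0.037,"dy":-0.008,"dz":0,"ax":0,"ay":0,"az":0},
])

```text
time_s: 33.97
ee_pos: [0.53, -0.107, 0.2652]
eef_rot: [3.137, 0.002, 1.501]
force: [1.3, 0.8, -0.3]
grip_width: 0.0117
```

>>> play_rows([
  {"dx":0.037,"dy":-0.008,"dz":0,"ax":0,"ay":0,"az":0},
  {"dx":0.037,"dy":-0.008,"dz":0,"ax":0,"ay":0,"az":0},
  {"dx":0.037,"dy":-0.005,"dz":0,"ax":0,"ay":0,"az":0},
  {"dx":0.037,"dy":-0.005,"dz":0,"ax":0,"ay":0,"az":0},
  {"dx":0.037,"dy":-0.005,"dz":0,"ax":0,"ay":0,"az":0},
])

```text
time_s: 34.38
ee_pos: [0.5086, 0.0881, 0.2656]
eef_rot: [3.135, 0.001, 1.499]
force: [1.3, 0.1, -1.2]
grip_width: 0.0119
```

```bash
python3 -c "
from h import *
im,K,P=cam('scene','s8.png');print(blobs(im,[50,120,40],[80,255,255],60)[0])
go(s2w([-.045,-.01,.24]),np.pi/2+PSI)"
```

```text
[(np.int32(139), [272.2, 141.6], [269, 119, 7, 50]), (np.int32(222), [283.1, 203.9], [276, 196, 16, 20])]
t 34.4333 S [-38.3 -33.  265.5] shift mm [22.9 -7.2 25.5] turn deg [ 0.38 -0.01 -0.91] q [ 0.11  0.18  1.54 -0.    1.41  0.18] F [-0.5  4.7 -1.4] w 0.0116
```

>>> play_rows([
  {"dx":0.01,"dy":-0.003,"dz":0,"ax":0.4,"ay":5,"az":-0.9},
  {"dx":0,"dy":-0.002,"dz":0,"ax":0,"ay":7,"az":0},
  {"dx":0,"dy":-0.002,"dz":0,"ax":0,"ay":7,"az":0},
  {"dx":0,"dy":0,"dz":0,"ax":0,"ay":7,"az":0},
  {"dx":0,"dy":0,"dz":0,"ax":0,"ay":7,"az":0},
])

```text
time_s: 34.85
ee_pos: [0.5017, 0.1126, 0.2689]
eef_rot: [3.129, -0.589, 1.54]
force: [-0.2, 0.8, 0.3]
grip_width: 0.0118
```

>>> play_rows([
  {"dx":0,"dy":0,"dz":0,"ax":0,"ay":7,"az":1},
  {"dx":0,"dy":0,"dz":0,"ax":0,"ay":7,"az":0},
  {"dx":-0.02,"dy":0,"dz":0.02,"ax":0,"ay":0,"az":0},
  {"dx":-0.025,"dy":0,"dz":0.025,"ax":0,"ay":0,"az":0},
  {"dx":-0.015,"dy":0,"dz":0.015,"ax":0,"ay":0,"az":0},
])

```text
time_s: 35.27
ee_pos: [0.5048, 0.1133, 0.1856]
eef_rot: [3.124, -0.846, 1.521]
force: [0.3, 1.0, -1.3]
grip_width: 0.0117
```

```bash
python3 -c "
from h import *
a=np.radians(48)
go(s2w([-.045,-.01,.095]),np.pi/2+PSI,RS@np.array([a,0,0]))"
```

```text
t 35.2667 S [-42.5 -13.5 185.6] shift mm [-65.5  -3.6  62.6] turn deg [ 0.88 -0.47  0.09] q [-0.24  0.32  1.79  0.86  1.34 -0.53] F [ 0.3  1.  -1.3] w 0.0117
```

>>> play_rows([
  {"dx":-0.018,"dy":-0.001,"dz":0.017,"ax":0.5,"ay":0,"az":0},
  {"dx":-0.018,"dy":-0.001,"dz":0.017,"ax":0,"ay":0,"az":0},
  {"dx":-0.014,"dy":0,"dz":0.014,"ax":0,"ay":0,"az":0},
  {"dx":-0.009,"dy":0,"dz":0.009,"ax":0,"ay":0,"az":0},
  {"dx":-0.002,"dy":0,"dz":0.002,"ax":0,"ay":0,"az":0},
])

```text
time_s: 35.68
ee_pos: [0.5024, 0.1164, 0.0936]
eef_rot: [3.139, -0.846, 1.515]
force: [0.3, -2.1, 6.0]
grip_width: 0.0117
```

>>> play_rows([
  {"dx":-0.001,"dy":0,"dz":0.001,"ax":0,"ay":0,"az":0},
  {"dx":-0.001,"dy":0,"dz":0.001,"ax":0,"ay":0,"az":0},
  {"dx":0,"dy":0,"dz":0,"ax":0,"ay":0,"az":0},
  {"dx":0,"dy":0,"dz":0,"ax":0,"ay":0,"az":0},
  {"dx":0,"dy":0,"dz":0,"ax":0,"ay":0,"az":0},
], claw=0.25)

```text
time_s: 36.1
ee_pos: [0.5032, 0.1162, 0.0922]
eef_rot: [3.136, -0.845, 1.518]
force: [-0.6, 0.7, -0.9]
grip_width: 0.0236
```

>>> play_rows([
  {"dx":0.01,"dy":0,"dz":-0.012,"ax":0,"ay":0,"az":0},
  {"dx":0.02,"dy":0,"dz":-0.022,"ax":0,"ay":0,"az":0},
  {"dx":0.024,"dy":0,"dz":-0.026,"ax":0,"ay":0,"az":0},
  {"dx":0.024,"dy":0,"dz":-0.026,"ax":0,"ay":0,"az":0},
  {"dx":0.02,"dy":0,"dz":-0.02,"ax":0,"ay":-4,"az":0},
])

```text
time_s: 36.52
ee_pos: [0.4993, 0.1013, 0.2367]
eef_rot: [-3.131, -0.776, 1.505]
force: [0.2, 0.3, -0.2]
grip_width: 0.0235
```

>>> play_rows([
  {"dx":0,"dy":0,"dz":0,"ax":0,"ay":-7,"az":0},
  {"dx":-0.02,"dy":0.01,"dz":0,"ax":0,"ay":-7,"az":0},
  {"dx":-0.03,"dy":0.01,"dz":0,"ax":0,"ay":-7,"az":0},
  {"dx":-0.03,"dy":0.01,"dz":0,"ax":0,"ay":-7,"az":0},
  {"dx":-0.03,"dy":0.01,"dz":0,"ax":0,"ay":-7,"az":0},
], claw=0.5)

```text
time_s: 36.93
ee_pos: [0.5376, -0.0031, 0.2041]
eef_rot: [3.123, -0.148, 1.512]
force: [-0.2, 0.3, -1.1]
grip_width: 0.0469
```

>>> play_rows([
  {"dx":-0.035,"dy":0,"dz":0,"ax":0,"ay":-7,"az":0},
  {"dx":-0.037,"dy":0.005,"dz":0,"ax":0,"ay":-2,"az":0},
  {"dx":-0.037,"dy":0.005,"dz":0,"ax":0,"ay":0,"az":0},
  {"dx":-0.037,"dy":0.005,"dz":0,"ax":0,"ay":0,"az":0},
  {"dx":-0.035,"dy":0.005,"dz":0,"ax":0,"ay":0,"az":0},
])

```text
time_s: 37.35
ee_pos: [0.5487, -0.1881, 0.2038]
eef_rot: [3.118, 0.024, 1.518]
force: [1.7, 0.2, -0.1]
grip_width: 0.047
```

```bash
python3 -c "
from h import *
im,K,P=cam('top','t9.png');cv2.imwrite('pics/t9c.png',cv2.resize(im[170:300,150:480],(800,315),interpolation=2)[:,:,::-1])
go([.5598,-.333,.20],np.pi/2)"
```

```text
t 37.4 S [  17.3 -317.5  203.9] shift mm [-138.5   18.7    7.9] turn deg [ 1.33  1.49 -3.2 ] q [-0.39  0.36  1.46 -0.02  1.29 -0.33] F [-0.1 -5.2  0.2] w 0.047
```

View pics/t9c.png

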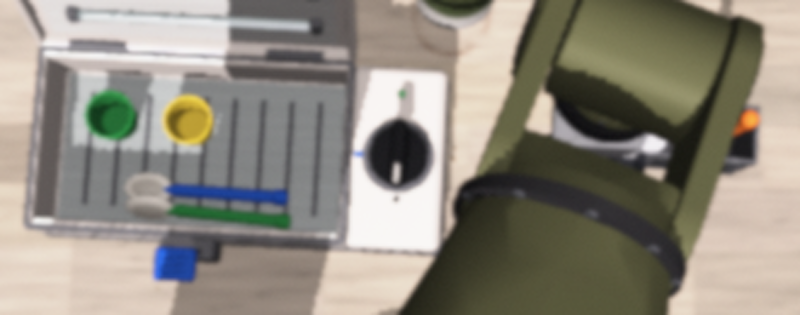

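Blue (230,193) and green (230,215) lie side by side, and orange remains at (748,122). Orange next.

>>> play_rows([
  {"dx":-0.025,"dy":0.004,"dz":0,"ax":1.3,"ay":1.5,"az":-3.2},
  {"dx":-0.036,"dy":0.005,"dz":0,"ax":0,"ay":0,"az":0},
  {"dx":-0.036,"dy":0.004,"dz":0,"ax":0,"ay":0,"az":0},
  {"dx":-0.034,"dy":0.002,"dz":0,"ax":0,"ay":0,"az":0},
  {"dx":-0.004,"dy":0,"dz":0.005,"ax":0,"ay":0,"az":0},
])

```text
time_s: 37.82
ee_pos: [0.562, -0.3368, 0.2032]
eef_rot: [3.137, 0.001, 1.571]
force: [-0.3, -0.3, 0.1]
grip_width: 0.047
```

```bash
python3 -c "
from h import *
go([.5598,-.333,.106],np.pi/2)"
```

```text
t 37.8167 S [  37.9 -459.9  203.2] shift mm [ 3.9 -2.6 97.2] turn deg [0.24 0.08 0.02] q [-0.6   0.54  1.2   0.    1.39 -0.6 ] F [-0.3 -0.3  0.1] w 0.047
```

>>> play_rows([
  {"dx":0.003,"dy":-0.003,"dz":0.02,"ax":0.2,"ay":0,"az":0},
  {"dx":0,"dy":0,"dz":0.028,"ax":0,"ay":0,"az":0},
  {"dx":0,"dy":0,"dz":0.028,"ax":0,"ay":0,"az":0},
  {"dx":0,"dy":0,"dz":0.015,"ax":0,"ay":0,"az":0},
  {"dx":0,"dy":0,"dz":0.002,"ax":0,"ay":0,"az":0},
])

```text
time_s: 38.23
ee_pos: [0.5587, -0.3366, 0.1087]
eef_rot: [3.137, 0.004, 1.566]
force: [0.3, 0.2, 0.3]
grip_width: 0.047
```

>>> play_rows([
  {"dx":0,"dy":0,"dz":0.001,"ax":0,"ay":0,"az":0},
  {"dx":0,"dy":0,"dz":0.001,"ax":0,"ay":0,"az":0},
  {"dx":0,"dy":0,"dz":0.001,"ax":0,"ay":0,"az":0},
  {"dx":0,"dy":0,"dz":0.001,"ax":0,"ay":0,"az":0},
  {"dx":0,"dy":0,"dz":0.001,"ax":0,"ay":0,"az":0},
], claw=0)

```text
time_s: 38.65
ee_pos: [0.5601, -0.3364, 0.1078]
eef_rot: [3.133, 0.007, 1.566]
force: [0.3, -1.3, 0.2]
grip_width: 0.0175
```

>>> play_rows([
  {"dx":0,"dy":0,"dz":0.001,"ax":0,"ay":0,"az":0},
  {"dx":0,"dy":0,"dz":0.001,"ax":0,"ay":0,"az":0},
  {"dx":0,"dy":0,"dz":0,"ax":0,"ay":0,"az":0},
  {"dx":0,"dy":0,"dz":0,"ax":0,"ay":0,"az":0},
  {"dx":0,"dy":0,"dz":0,"ax":0,"ay":0,"az":0},
])

```text
time_s: 39.07
ee_pos: [0.5608, -0.3369, 0.1083]
eef_rot: [3.13, 0.009, 1.566]
force: [0.2, 0.8, -0.4]
grip_width: 0.0117
```

```bash
python3 -c "
from h import *
go([.5598,-.333,.106],np.pi/2)"
```

```text
t 39.0667 S [  36.7 -460.1  108.3] shift mm [ 3.9 -1.   2.3] turn deg [ 0.64  0.52 -0.26] q [-0.6   0.62  1.32 -0.    1.2  -0.59] F [ 0.2  0.8 -0.4] w 0.0117
```

>>> play_rows([
  {"dx":0,"dy":0,"dz":-0.02,"ax":0.6,"ay":0,"az":0},
  {"dx":0,"dy":0,"dz":-0.035,"ax":0,"ay":0,"az":0},
  {"dx":0,"dy":0,"dz":-0.035,"ax":0,"ay":0,"az":0},
  {"dx":0,"dy":0,"dz":-0.035,"ax":0,"ay":0,"az":0},
  {"dx":0,"dy":0,"dz":-0.03,"ax":0,"ay":0,"az":0},
])

```text
time_s: 39.48
ee_pos: [0.5583, -0.334, 0.26]
eef_rot: [-3.129, 0.0, 1.566]
force: [0.0, 0.9, 0.1]
grip_width: 0.0119
```

>>> play_rows([
  {"dx":0.03,"dy":-0.006,"dz":0,"ax":0,"ay":0,"az":3},
  {"dx":0.037,"dy":-0.006,"dz":0,"ax":0,"ay":0,"az":0},
  {"dx":0.037,"dy":-0.006,"dz":0,"ax":0,"ay":0,"az":0},
  {"dx":0.037,"dy":-0.005,"dz":0,"ax":0,"ay":0,"az":0},
  {"dx":0.037,"dy":-0.005,"dz":0,"ax":0,"ay":0,"az":0},
])

```text
time_s: 39.9
ee_pos: [0.5395, -0.1561, 0.2672]
eef_rot: [-3.141, 0.008, 1.502]
force: [0.4, -0.1, -0.7]
grip_width: 0.0119
```

>>> play_rows([
  {"dx":0.039,"dy":-0.005,"dz":0,"ax":0,"ay":0,"az":0},
  {"dx":0.039,"dy":-0.004,"dz":0,"ax":0,"ay":0,"az":0},
  {"dx":0.039,"dy":-0.004,"dz":0,"ax":0,"ay":0,"az":0},
  {"dx":0.039,"dy":-0.004,"dz":0,"ax":0,"ay":0,"az":0},
  {"dx":0.039,"dy":-0.004,"dz":0,"ax":0,"ay":0,"az":0},
])

```text
time_s: 40.32
ee_pos: [0.5294, 0.0485, 0.2662]
eef_rot: [3.14, 0.008, 1.5]
force: [0.7, -0.3, -1.4]
grip_width: 0.0116
```

```bash
python3 -c "
from h import *
im,K,P=cam('scene','s10.png');print(blobs(im,[5,180,150],[17,255,255],60)[0])
go(s2w([-.018,-.035,.26]),np.pi/2+PSI)"
```

```text
[(np.int32(87), [202.9, 45.0], [195, 42, 18, 8]), (np.int32(131), [289.8, 148.8], [288, 124, 4, 50]), (np.int32(1935), [480.8, 238.3], [465, 194, 40, 91]), (np.int32(93), [475.2, 411.6], [465, 407, 21, 10])]
t 40.3667 S [-15.3 -70.9 266.2] shift mm [35.9 -3.2  6. ] turn deg [ 0.05  0.34 -0.85] q [ 0.04  0.22  1.49 -0.01  1.42  0.1 ] F [-0.4  5.4 -0.7] w 0.0118
```

>>> play_rows([
  {"dx":0.03,"dy":-0.002,"dz":0,"ax":0,"ay":5,"az":-0.9},
  {"dx":0.01,"dy":-0.001,"dz":0,"ax":0,"ay":7,"az":0},
  {"dx":0.002,"dy":0,"dz":0,"ax":0,"ay":7,"az":0},
  {"dx":0,"dy":0,"dz":0,"ax":0,"ay":7,"az":0},
  {"dx":0,"dy":0,"dz":0,"ax":0,"ay":7,"az":0},
])

```text
time_s: 40.78
ee_pos: [0.5286, 0.1074, 0.2709]
eef_rot: [3.128, -0.582, 1.541]
force: [-0.3, 0.2, -0.2]
grip_width: 0.0116
```

>>> play_rows([
  {"dx":0,"dy":0,"dz":0,"ax":0,"ay":7,"az":1},
  {"dx":0,"dy":0,"dz":0,"ax":0,"ay":7,"az":0},
  {"dx":-0.02,"dy":0,"dz":0.02,"ax":0,"ay":0,"az":0},
  {"dx":-0.025,"dy":0,"dz":0.025,"ax":0,"ay":0,"az":0},
  {"dx":-0.015,"dy":0,"dz":0.015,"ax":0,"ay":0,"az":0},
])

```text
time_s: 41.2
ee_pos: [0.5316, 0.1077, 0.1875]
eef_rot: [3.124, -0.839, 1.524]
force: [-0.1, -0.9, -0.6]
grip_width: 0.0112
```

```bash
python3 -c "
from h import *
a=np.radians(48)
go(s2w([-.018,-.015,.098]),np.pi/2+PSI,RS@np.array([a,0,0]))"
```

```text
t 41.2 S [-15.5 -17.6 187.5] shift mm [-64.9  -3.6  61.6] turn deg [ 0.79 -0.09  0.18] q [-0.24  0.37  1.71  0.85  1.35 -0.51] F [-0.1 -0.9 -0.6] w 0.0112
```

>>> play_rows([
  {"dx":-0.018,"dy":-0.001,"dz":0.017,"ax":0.5,"ay":0,"az":0},
  {"dx":-0.018,"dy":-0.001,"dz":0.017,"ax":0,"ay":0,"az":0},
  {"dx":-0.014,"dy":-0.001,"dz":0.014,"ax":0,"ay":0,"az":0},
  {"dx":-0.009,"dy":0,"dz":0.009,"ax":0,"ay":0,"az":0},
  {"dx":-0.001,"dy":0,"dz":0.001,"ax":0,"ay":0,"az":0},
])

```text
time_s: 41.62
ee_pos: [0.5278, 0.1104, 0.096]
eef_rot: [3.14, -0.839, 1.517]
force: [0.7, 0.0, -1.0]
grip_width: 0.0118
```

>>> play_rows([
  {"dx":0,"dy":0,"dz":0,"ax":0,"ay":0,"az":0},
  {"dx":0,"dy":0,"dz":0,"ax":0,"ay":0,"az":0},
  {"dx":0,"dy":0,"dz":0,"ax":0,"ay":0,"az":0},
  {"dx":0,"dy":0,"dz":0,"ax":0,"ay":0,"az":0},
  {"dx":0,"dy":0,"dz":0,"ax":0,"ay":0,"az":0},
], claw=0.25)

```text
time_s: 42.03
ee_pos: [0.5296, 0.11, 0.0996]
eef_rot: [3.133, -0.838, 1.522]
force: [-0.3, 0.2, 0.2]
grip_width: 0.0236
```

>>> play_rows([
  {"dx":0.01,"dy":0,"dz":-0.012,"ax":0,"ay":0,"az":0},
  {"dx":0.02,"dy":0,"dz":-0.022,"ax":0,"ay":0,"az":0},
  {"dx":0.024,"dy":0,"dz":-0.026,"ax":0,"ay":0,"az":0},
  {"dx":0.024,"dy":0,"dz":-0.026,"ax":0,"ay":0,"az":0},
  {"dx":0.024,"dy":0,"dz":-0.026,"ax":0,"ay":-4,"az":0},
])

```text
time_s: 42.45
ee_pos: [0.5254, 0.0945, 0.2506]
eef_rot: [-3.132, -0.77, 1.508]
force: [0.7, -0.6, -0.4]
grip_width: 0.0236
```

>>> play_rows([
  {"dx":0,"dy":-0.01,"dz":0,"ax":0,"ay":-7,"az":0},
  {"dx":-0.02,"dy":-0.01,"dz":-0.01,"ax":0,"ay":-7,"az":0},
  {"dx":-0.03,"dy":-0.01,"dz":-0.01,"ax":0,"ay":-7,"az":0},
  {"dx":-0.03,"dy":-0.01,"dz":-0.01,"ax":0,"ay":-7,"az":0},
  {"dx":-0.03,"dy":-0.01,"dz":-0.01,"ax":0,"ay":-7,"az":0},
])

```text
time_s: 42.87
ee_pos: [0.4703, -0.0227, 0.2532]
eef_rot: [3.126, -0.142, 1.515]
force: [0.2, 1.1, -0.5]
grip_width: 0.0233
```

>>> play_rows([
  {"dx":-0.03,"dy":-0.005,"dz":-0.01,"ax":0,"ay":-7,"az":-3},
  {"dx":-0.03,"dy":0,"dz":-0.01,"ax":0,"ay":-2,"az":-7},
  {"dx":-0.03,"dy":0,"dz":-0.01,"ax":0,"ay":0,"az":-7},
  {"dx":-0.02,"dy":0,"dz":-0.01,"ax":0,"ay":0,"az":-7},
  {"dx":0,"dy":0,"dz":-0.01,"ax":0,"ay":0,"az":-7},
])

```text
time_s: 43.28
ee_pos: [0.4671, -0.1387, 0.3056]
eef_rot: [3.128, 0.032, 2.055]
force: [-0.1, -0.1, -0.8]
grip_width: 0.023
```

```bash
python3 -c "
from h import *
im,K,P=cam('top','t11.png');cv2.imwrite('pics/t11c.png',cv2.resize(im[170:300,150:350],(640,416),interpolation=2)[:,:,::-1])
go(s2w([.175,0,.36]),np.pi+PSI)"
```

```text
t 43.3333 S [ -66.9 -266.2  307.7] shift mm [100.1 345.8 -50.2] turn deg [ -0.17   2.24 -58.7 ] q [-0.36  0.08  1.57 -0.01  1.46 -0.85] F [0.  0.2 2.5] w 0.0236
```

View pics/t11c.png

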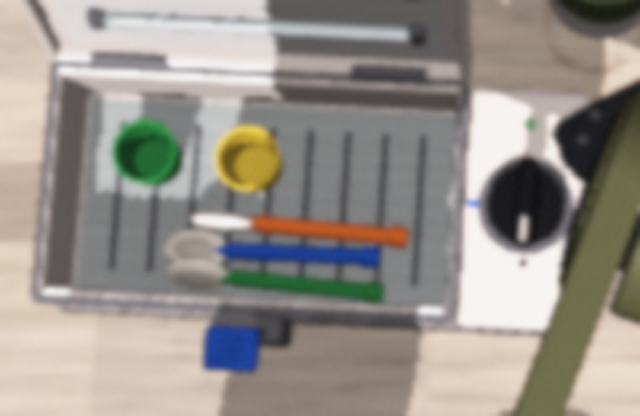

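All three spoons and both cups lie in the chamber, and the switch mark points to the front (off). I turn and go behind the lid to shut it.

>>> play_rows([
  {"dx":0,"dy":0,"dz":-0.02,"ax":0,"ay":2.2,"az":-7},
  {"dx":0,"dy":0,"dz":-0.02,"ax":0,"ay":0,"az":-7},
  {"dx":0,"dy":0,"dz":-0.015,"ax":0,"ay":0,"az":-7},
  {"dx":0,"dy":0,"dz":0,"ax":0,"ay":0,"az":-7},
  {"dx":0,"dy":0,"dz":0,"ax":0,"ay":0,"az":-7},
], claw=0.82)

```text
time_s: 43.75
ee_pos: [0.4654, -0.1365, 0.3669]
eef_rot: [3.128, 0.01, 2.666]
force: [-0.1, -0.6, -0.7]
grip_width: 0.0535
```

>>> play_rows([
  {"dx":0,"dy":0,"dz":0,"ax":0,"ay":0,"az":-7},
  {"dx":0,"dy":0,"dz":0,"ax":0,"ay":0,"az":-7},
  {"dx":0,"dy":0,"dz":0,"ax":0,"ay":0,"az":-7},
  {"dx":0,"dy":0,"dz":0,"ax":0,"ay":0,"az":-2},
  {"dx":0,"dy":0,"dz":0,"ax":0,"ay":0,"az":0},
])

```text
time_s: 44.17
ee_pos: [0.4649, -0.1341, 0.3684]
eef_rot: [3.134, 0.019, 3.08]
force: [-0.5, -0.5, -0.7]
grip_width: 0.0771
```

```bash
python3 -c "
from h import *
go(s2w([.178,0,.36]),np.pi+PSI)"
```

```text
t 44.1667 S [ -69.5 -262.6  368.4] shift mm [-244.8  264.8   15.1] turn deg [ 0.45  1.09 -0.55] q [-0.36  0.07  1.44  0.01  1.62 -1.87] F [-0.5 -0.5 -0.7] w 0.0771
```

>>> play_rows([
  {"dx":-0.025,"dy":0.028,"dz":0,"ax":0.4,"ay":1.1,"az":-0.5},
  {"dx":-0.026,"dy":0.028,"dz":0,"ax":0,"ay":0,"az":0},
  {"dx":-0.026,"dy":0.028,"dz":0,"ax":0,"ay":0,"az":0},
  {"dx":-0.026,"dy":0.028,"dz":0,"ax":0,"ay":0,"az":0},
  {"dx":-0.026,"dy":0.028,"dz":0,"ax":0,"ay":0,"az":0},
])

```text
time_s: 44.58
ee_pos: [0.6038, -0.0003, 0.372]
eef_rot: [-3.14, 0.005, 3.059]
force: [1.1, -1.1, 1.6]
grip_width: 0.0771
```

>>> play_rows([
  {"dx":-0.026,"dy":0.028,"dz":0,"ax":0,"ay":0,"az":0},
  {"dx":-0.026,"dy":0.028,"dz":0,"ax":0,"ay":0,"az":0},
  {"dx":-0.026,"dy":0.028,"dz":0,"ax":0,"ay":0,"az":0},
  {"dx":-0.026,"dy":0.024,"dz":0,"ax":0,"ay":0,"az":0},
  {"dx":-0.012,"dy":0.01,"dz":0,"ax":0,"ay":0,"az":0},
])

```text
time_s: 45.0
ee_pos: [0.7292, 0.1143, 0.3713]
eef_rot: [-3.141, 0.005, 3.041]
force: [0.7, -0.4, 0.4]
grip_width: 0.077
```

```bash
python3 -c "
from h import *
go(s2w([.178,0,.25]),np.pi+PSI)"
```

```text
t 45.0 S [181.5  -0.8 371.3] shift mm [  4.1   0.6 121.2] turn deg [-0.03  0.27 -2.78] q [ 0.11  0.79  0.43 -0.    1.91 -1.36] F [ 0.7 -0.4  0.4] w 0.077
```

>>> play_rows([
  {"dx":0,"dy":0,"dz":0.02,"ax":0,"ay":0,"az":-2.8},
  {"dx":0,"dy":0,"dz":0.028,"ax":0,"ay":0,"az":0},
  {"dx":0,"dy":0,"dz":0.028,"ax":0,"ay":0,"az":0},
  {"dx":0,"dy":0,"dz":0.028,"ax":0,"ay":0,"az":0},
  {"dx":0,"dy":0,"dz":0.01,"ax":0,"ay":0,"az":0},
])

```text
time_s: 45.42
ee_pos: [0.7341, 0.1212, 0.252]
eef_rot: [3.14, 0.012, 3.075]
force: [0.8, 0.2, -1.1]
grip_width: 0.0768
```

```bash
python3 -c "
from h import *
go(s2w([.1568,0,.2483]),np.pi+PSI)"
```

```text
t 45.4167 S [186.    6.3 252. ] shift mm [29.2 -6.8  3.3] turn deg [ 0.09  0.66 -0.85] q [ 0.11  0.76  0.76 -0.    1.62 -1.39] F [ 0.8  0.2 -1.1] w 0.0768
```

>>> play_rows([
  {"dx":0.01,"dy":-0.003,"dz":0,"ax":0,"ay":0.6,"az":-0.8},
  {"dx":0.01,"dy":-0.003,"dz":0,"ax":0,"ay":0,"az":0},
  {"dx":0.008,"dy":0,"dz":0,"ax":0,"ay":0,"az":0},
  {"dx":0.008,"dy":0,"dz":-0.003,"ax":0,"ay":0,"az":0},
  {"dx":0.008,"dy":0,"dz":-0.003,"ax":0,"ay":0,"az":0},
])

```text
time_s: 45.83
ee_pos: [0.6865, 0.1194, 0.2501]
eef_rot: [-3.141, -0.009, 3.067]
force: [0.9, 0.1, -0.2]
grip_width: 0.0773
```

>>> play_rows([
  {"dx":0.009,"dy":0,"dz":-0.003,"ax":0,"ay":0,"az":0},
  {"dx":0.009,"dy":0,"dz":-0.002,"ax":0,"ay":0,"az":0},
  {"dx":0.009,"dy":0,"dz":-0.001,"ax":0,"ay":0,"az":0},
  {"dx":0.009,"dy":0,"dz":-0.001,"ax":0,"ay":0,"az":0},
  {"dx":0.009,"dy":0,"dz":0,"ax":0,"ay":0,"az":0},
])

```text
time_s: 46.25
ee_pos: [0.6389, 0.1246, 0.2582]
eef_rot: [-3.141, -0.008, 3.045]
force: [-0.5, -1.2, -0.4]
grip_width: 0.077
```

```bash
python3 -c "
from h import *
go(s2w([.0921,0,.262]),np.pi+PSI)"
```

```text
t 46.25 S [ 90.8   4.9 258.2] shift mm [-1.5 -4.8 -3.9] turn deg [ 0.   -0.43 -2.57] q [ 0.14  0.51  1.12  0.    1.51 -1.34] F [-0.5 -1.2 -0.4] w 0.077
```

>>> play_rows([
  {"dx":0.009,"dy":-0.002,"dz":-0.001,"ax":0,"ay":-0.4,"az":-1.5},
  {"dx":0.009,"dy":-0.002,"dz":-0.001,"ax":0,"ay":0,"az":-1},
  {"dx":0.009,"dy":-0.001,"dz":0,"ax":0,"ay":0,"az":0},
  {"dx":0.009,"dy":0,"dz":0.001,"ax":0,"ay":0,"az":0},
  {"dx":0.009,"dy":0,"dz":0.002,"ax":0,"ay":0,"az":0},
])

```text
time_s: 46.67
ee_pos: [0.5906, 0.1247, 0.2579]
eef_rot: [3.141, 0.002, 3.069]
force: [0.9, -0.2, -0.3]
grip_width: 0.0773
```

```bash
python3 -c "
from h import *
go(s2w([.0418,0,.2568]),np.pi+PSI)
cam('scene','s12.png')"
```

```text
t 46.6667 S [ 42.6   2.4 257.9] shift mm [ 0.7 -2.5  1.1] turn deg [ 0.05  0.14 -1.2 ] q [ 0.15  0.39  1.3   0.    1.45 -1.35] F [ 0.9 -0.2 -0.3] w 0.0773
```

View pics/s12.png

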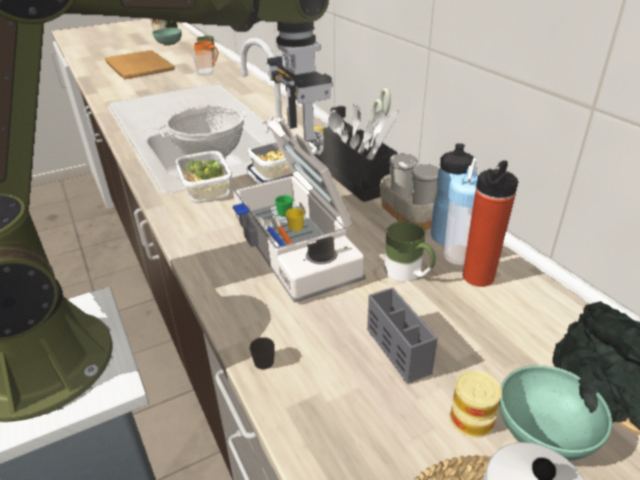

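The lid is tipping forward at the fingers (300,130), at about 70°. I continue down the arc.

>>> play_rows([
  {"dx":0.009,"dy":-0.001,"dz":0.003,"ax":0,"ay":0,"az":-1},
  {"dx":0.009,"dy":-0.001,"dz":0.003,"ax":0,"ay":0,"az":0},
  {"dx":0.009,"dy":0,"dz":0.004,"ax":0,"ay":0,"az":0},
  {"dx":0.008,"dy":0,"dz":0.004,"ax":0,"ay":0,"az":0},
  {"dx":0.008,"dy":0,"dz":0.005,"ax":0,"ay":0,"az":0},
])

```text
time_s: 47.13
ee_pos: [0.5458, 0.1269, 0.2394]
eef_rot: [3.14, 0.005, 3.07]
force: [0.8, -0.0, 1.0]
grip_width: 0.0769
```

>>> play_rows([
  {"dx":0.008,"dy":0,"dz":0.0055,"ax":0,"ay":0,"az":0},
  {"dx":0.008,"dy":0,"dz":0.006,"ax":0,"ay":0,"az":0},
  {"dx":0.007,"dy":0,"dz":0.006,"ax":0,"ay":0,"az":0},
  {"dx":0.007,"dy":0,"dz":0.007,"ax":0,"ay":0,"az":0},
  {"dx":0.007,"dy":0,"dz":0.007,"ax":0,"ay":0,"az":0},
])

```text
time_s: 47.55
ee_pos: [0.5081, 0.131, 0.2077]
eef_rot: [3.139, 0.009, 3.053]
force: [1.0, -0.7, -0.0]
grip_width: 0.0768
```

```bash
python3 -c "
from h import *
go(s2w([-.0434,0,.2044]),np.pi+PSI)"
```

```text
t 47.55 S [-40.2   4.4 207.7] shift mm [ 3.1 -4.5  3.2] turn deg [ 0.15  0.5  -2.12] q [ 0.18  0.24  1.61  0.    1.28 -1.3 ] F [ 1.  -0.7 -0. ] w 0.0768
```

>>> play_rows([
  {"dx":0.0065,"dy":-0.002,"dz":0.008,"ax":0,"ay":0.3,"az":-1.5},
  {"dx":0.006,"dy":-0.002,"dz":0.008,"ax":0,"ay":0,"az":-0.7},
  {"dx":0.0055,"dy":-0.001,"dz":0.008,"ax":0,"ay":0,"az":0},
  {"dx":0.005,"dy":0,"dz":0.008,"ax":0,"ay":0,"az":0},
  {"dx":0.005,"dy":0,"dz":0.008,"ax":0,"ay":0,"az":0},
])

```text
time_s: 47.97
ee_pos: [0.4792, 0.1291, 0.1667]
eef_rot: [3.138, 0.006, 3.077]
force: [0.6, -0.0, -0.1]
grip_width: 0.0772
```

```bash
python3 -c "
from h import *
go(s2w([-.0706,0,.1618]),np.pi+PSI)"
```

```text
t 47.9667 S [-68.9   1.1 166.7] shift mm [ 1.7 -1.1  4.9] turn deg [ 0.22  0.37 -0.7 ] q [ 0.19  0.22  1.73  0.    1.18 -1.32] F [ 0.6 -0.  -0.1] w 0.0772
```

>>> play_rows([
  {"dx":0.006,"dy":0,"dz":0.008,"ax":0,"ay":0.3,"az":-0.7},
  {"dx":0.006,"dy":0,"dz":0.008,"ax":0,"ay":0,"az":0},
  {"dx":0.005,"dy":0,"dz":0.008,"ax":0,"ay":0,"az":0},
  {"dx":0.004,"dy":0,"dz":0.007,"ax":0,"ay":0,"az":0},
  {"dx":0.003,"dy":0,"dz":0.006,"ax":0,"ay":0,"az":0},
])

```text
time_s: 48.38
ee_pos: [0.4535, 0.1313, 0.1263]
eef_rot: [3.138, 0.001, 3.088]
force: [3.4, -0.1, 4.8]
grip_width: 0.0768
```

```bash
python3 -c "
from h import *
go(s2w([-.099,0,.113]),np.pi+PSI)"
```

```text
t 48.3833 S [-94.8   1.9 126.3] shift mm [ 4.3 -1.9 13.3] turn deg [ 0.23  0.08 -0.1 ] q [ 0.2   0.22  1.84  0.    1.08 -1.32] F [ 3.4 -0.1  4.8] w 0.0768
```

>>> play_rows([
  {"dx":0.001,"dy":0,"dz":0.003,"ax":0,"ay":0,"az":0},
  {"dx":0.001,"dy":0,"dz":0.003,"ax":0,"ay":0,"az":0},
  {"dx":0,"dy":0,"dz":0.003,"ax":0,"ay":0,"az":0},
  {"dx":0,"dy":0,"dz":0.003,"ax":0,"ay":0,"az":0},
  {"dx":0,"dy":0,"dz":0,"ax":0,"ay":0,"az":0},
])

```text
time_s: 48.8
ee_pos: [0.4514, 0.1316, 0.113]
eef_rot: [3.138, 0.002, 3.088]
force: [-0.9, -0.3, 5.4]
grip_width: 0.0768
```

```bash
python3 -c "
from h import *
go(s2w([-.099,0,.113]),np.pi+PSI)"
```

```text
t 48.8 S [-96.8   2.  113. ] shift mm [ 2.2 -2.1  0. ] turn deg [ 0.23  0.11 -0.12] q [ 0.2   0.24  1.85  0.    1.05 -1.31] F [-0.9 -0.3  5.4] w 0.0768
```

Height is where shut should be (tips at 105 mm). I press a few more mm to latch, then lift gently a little and watch the force.

>>> play_rows([
  {"dx":0,"dy":0,"dz":0.001,"ax":0,"ay":0,"az":0},
  {"dx":0,"dy":0,"dz":0.001,"ax":0,"ay":0,"az":0},
  {"dx":0,"dy":0,"dz":0.001,"ax":0,"ay":0,"az":0},
  {"dx":0,"dy":0,"dz":0.0005,"ax":0,"ay":0,"az":0},
  {"dx":0,"dy":0,"dz":0,"ax":0,"ay":0,"az":0},
])

```text
time_s: 49.22
ee_pos: [0.4515, 0.1316, 0.1131]
eef_rot: [3.138, 0.001, 3.086]
force: [-2.0, 0.4, 3.3]
grip_width: 0.0776
```

>>> play_rows([
  {"dx":0,"dy":0,"dz":-0.001,"ax":0,"ay":0,"az":0},
  {"dx":0,"dy":0,"dz":-0.002,"ax":0,"ay":0,"az":0},
  {"dx":0,"dy":0,"dz":-0.002,"ax":0,"ay":0,"az":0},
  {"dx":0,"dy":0,"dz":-0.002,"ax":0,"ay":0,"az":0},
  {"dx":0,"dy":0,"dz":-0.002,"ax":0,"ay":0,"az":0},
])

```text
time_s: 49.63
ee_pos: [0.4512, 0.1315, 0.122]
eef_rot: [3.138, -0.001, 3.086]
force: [-0.3, -0.6, -0.2]
grip_width: 0.0772
```

```bash
python3 -c "
from h import *
cam('wrist','w13.png');im,K,P=cam('scene');cv2.imwrite('pics/s13.png',np.hstack([cv2.resize(im[120:310,200:400],(420,400),interpolation=2),cv2.resize(cam('wrist')[0],(380,285))[:285].copy().repeat(1,0) if 0 else cv2.resize(cam('wrist')[0],(380,400))])[:,:,::-1])
go(s2w([-.099,0,.113]),np.pi+PSI)"
```

```text
t 49.7833 S [-97.   2. 122.] shift mm [ 2. -2.  9.] turn deg [ 0.21 -0.02 -0.21] q [ 0.2   0.23  1.84  0.    1.07 -1.31] F [ 0.2 -0.2 -0.5] w 0.0768
```

View pics/s13.png

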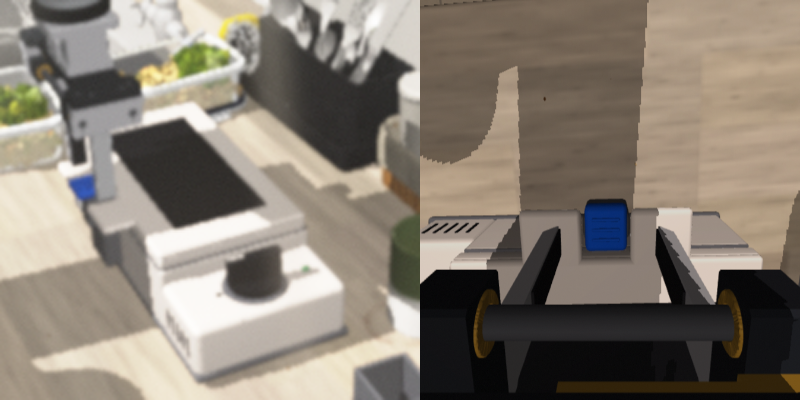

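>>> play_rows([
  {"dx":0,"dy":0,"dz":0.004,"ax":0,"ay":0,"az":0},
  {"dx":0,"dy":0,"dz":0.004,"ax":0,"ay":0,"az":0},
  {"dx":0,"dy":0,"dz":0.003,"ax":0,"ay":0,"az":0},
  {"dx":0,"dy":0,"dz":0.003,"ax":0,"ay":0,"az":0},
  {"dx":0,"dy":0,"dz":0.003,"ax":0,"ay":0,"az":0},
])

```text
time_s: 50.2
ee_pos: [0.4519, 0.1317, 0.1115]
eef_rot: [3.138, 0.002, 3.087]
force: [-27.6, -5.1, 60.3]
grip_width: 0.0771
```

>>> play_rows([
  {"dx":0,"dy":0,"dz":-0.002,"ax":0,"ay":0,"az":0},
  {"dx":0,"dy":0,"dz":-0.002,"ax":0,"ay":0,"az":0},
  {"dx":0,"dy":0,"dz":-0.003,"ax":0,"ay":0,"az":0},
  {"dx":0,"dy":0,"dz":-0.003,"ax":0,"ay":0,"az":0},
  {"dx":0,"dy":0,"dz":-0.002,"ax":0,"ay":0,"az":0},
])

```text
time_s: 50.62
ee_pos: [0.4515, 0.1317, 0.1242]
eef_rot: [3.138, 0.002, 3.087]
force: [-0.3, -0.1, -0.5]
grip_width: 0.0769
```

```bash
python3 -c "
from h import *
go(s2w([-.099,0,.113]),np.pi+PSI)
im,K,P=cam('scene','s14.png')
old=cv2.imread('pics/s14.png')
for th in(0,.03,.06,.1):
    c,s=np.cos(th),np.sin(th)
    f=lambda r,h,y: proj(K,P,s2w([.076-r*c+h*s,y,.085+r*s+h*c])).round(1)
    print(th,'top front right',f(.156,.02,-.138),'top back right',f(0,.02,-.138))
g=cv2.cvtColor(im,cv2.COLOR_RGB2GRAY)
for x in(280,290,300): print(x,g[205:262,x].tolist())
"
```

```text
t 50.6167 S [-96.7   2.1 124.2] shift mm [ 2.3 -2.2 11.2] turn deg [ 0.18  0.11 -0.16] q [ 0.2   0.22  1.84  0.    1.07 -1.31] F [-0.3 -0.1 -0.5] w 0.0769
0 top front right [275.6 241.8] top back right [345.9 222. ]
0.03 top front right [275.8 239.7] top back right [346.1 221.9]
0.06 top front right [276.  237.7] top back right [346.4 221.9]
0.1 top front right [276.4 234.9] top back right [346.7 221.8]
280 [47, 46, 48, 47, 48, 47, 47, 48, 47, 47, 49, 48, 48, 49, 46, 49, 49, 53, 62, 86, 120, 153, 172, 187, 213, 239, 248, 249, 249, 249, 249, 249, 249, 248, 244, 232, 210, 195, 189, 180, 173, 158, 158, 177, 194, 191, 183, 182, 187, 213, 240, 249, 251, 252, 252, 252, 250]
290 [47, 48, 47, 47, 48, 47, 48, 47, 48, 48, 48, 48, 49, 48, 51, 49, 50, 50, 51, 51, 54, 88, 169, 232, 246, 249, 249, 249, 249, 249, 249, 245, 235, 211, 189, 183, 178, 175, 159, 149, 164, 180, 183, 181, 181, 183, 199, 230, 245, 248, 249, 249, 249, 249, 249, 250, 249]
300 [46, 46, 48, 48, 46, 47, 49, 48, 49, 49, 50, 46, 49, 48, 49, 49, 49, 53, 79, 151, 225, 245, 248, 249, 249, 249, 249, 249, 246, 239, 219, 193, 184, 180, 174, 161, 153, 165, 181, 185, 181, 180, 180, 182, 203, 233, 245, 249, 249, 249, 249, 249, 249, 249, 249, 249, 250]
```

With the fingers 11 mm clear, the lid's edge sits where θ=0 predicts (row ≈240.6 at column 280), so the catch holds. Next, the switch.

>>> play_rows([
  {"dx":0,"dy":0,"dz":-0.01,"ax":0,"ay":0,"az":0},
  {"dx":0,"dy":0,"dz":-0.025,"ax":0,"ay":0,"az":0},
  {"dx":0,"dy":0,"dz":-0.03,"ax":0,"ay":0,"az":0},
  {"dx":-0.01,"dy":-0.02,"dz":-0.01,"ax":0,"ay":0,"az":0},
  {"dx":-0.02,"dy":-0.035,"dz":0,"ax":0,"ay":0,"az":0},
])

```text
time_s: 51.08
ee_pos: [0.4765, 0.0772, 0.2036]
eef_rot: [3.139, -0.002, 3.093]
force: [1.2, 0.7, 0.0]
grip_width: 0.0771
```

>>> play_rows([
  {"dx":-0.02,"dy":-0.035,"dz":0,"ax":0,"ay":0,"az":0},
  {"dx":-0.02,"dy":-0.035,"dz":0,"ax":0,"ay":0,"az":0},
  {"dx":-0.02,"dy":-0.035,"dz":0,"ax":0,"ay":0,"az":0},
  {"dx":-0.007,"dy":-0.02,"dz":0,"ax":0,"ay":0,"az":0},
  {"dx":0,"dy":0,"dz":0,"ax":0,"ay":0,"az":0},
], claw=0.4)

```text
time_s: 51.5
ee_pos: [0.5412, -0.0612, 0.2079]
eef_rot: [3.14, 0.004, 3.092]
force: [0.1, 0.3, -0.4]
grip_width: 0.0473
```

```bash
python3 -c "
from h import *
go(s2w([0,-.178,.095]),np.pi+PSI)
"
```

```text
t 51.5 S [   2.9 -185.8  207.9] shift mm [  3.3   7.6 112.9] turn deg [0.11 0.21 0.13] q [-0.18  0.29  1.55  0.    1.3  -1.7 ] F [ 0.1  0.3 -0.4] w 0.0473
```

>>> play_rows([
  {"dx":0.003,"dy":0.005,"dz":0.025,"ax":0,"ay":0,"az":0},
  {"dx":0,"dy":0.003,"dz":0.03,"ax":0,"ay":0,"az":0},
  {"dx":0,"dy":0,"dz":0.025,"ax":0,"ay":0,"az":0},
  {"dx":0,"dy":0,"dz":0.01,"ax":0,"ay":0,"az":0},
  {"dx":0,"dy":0,"dz":0,"ax":0,"ay":0,"az":0},
])

```text
time_s: 51.92
ee_pos: [0.5394, -0.0526, 0.118]
eef_rot: [3.14, 0.007, 3.089]
force: [-0.4, -0.1, -0.4]
grip_width: 0.0376
```

```bash
python3 -c "
from h import *
go(s2w([0,-.178,.095]),np.pi+PSI)
"
```

```text
t 51.9167 S [   0.7 -177.4  118. ] shift mm [ 0.8 -0.7 23. ] turn deg [ 0.11  0.4  -0.06] q [-0.17  0.38  1.65  0.    1.1  -1.69] F [-0.4 -0.1 -0.4] w 0.0376
```

>>> play_rows([
  {"dx":0,"dy":0,"dz":0.01,"ax":0,"ay":0,"az":0},
  {"dx":0,"dy":0,"dz":0.008,"ax":0,"ay":0,"az":0},
  {"dx":0,"dy":0,"dz":0.003,"ax":0,"ay":0,"az":0},
  {"dx":0,"dy":0,"dz":0,"ax":0,"ay":0,"az":0},
  {"dx":0,"dy":0,"dz":0,"ax":0,"ay":0,"az":0},
])

```text
time_s: 52.33
ee_pos: [0.5411, -0.0517, 0.0992]
eef_rot: [3.14, 0.011, 3.09]
force: [0.4, 0.3, 0.7]
grip_width: 0.0376
```

>>> play_rows([
  {"dx":0,"dy":0,"dz":0,"ax":0,"ay":0,"az":0},
  {"dx":0,"dy":0,"dz":0,"ax":0,"ay":0,"az":0},
  {"dx":0,"dy":0,"dz":0,"ax":0,"ay":0,"az":0},
  {"dx":0,"dy":0,"dz":0,"ax":0,"ay":0,"az":0},
  {"dx":0,"dy":0,"dz":0,"ax":0,"ay":0,"az":0},
], claw=0, squeeze=30)

```text
time_s: 52.75
ee_pos: [0.542, -0.0524, 0.101]
eef_rot: [3.141, 0.014, 3.09]
force: [0.9, -3.9, -4.3]
grip_width: 0.0125
```

>>> play_rows([
  {"dx":0,"dy":0,"dz":0,"ax":0,"ay":0,"az":7},
  {"dx":0,"dy":0,"dz":0,"ax":0,"ay":0,"az":7},
  {"dx":0,"dy":0,"dz":0,"ax":0,"ay":0,"az":7},
  {"dx":0,"dy":0,"dz":0,"ax":0,"ay":0,"az":7},
  {"dx":0,"dy":0,"dz":0,"ax":0,"ay":0,"az":7},
])

```text
time_s: 53.17
ee_pos: [0.5411, -0.0529, 0.1011]
eef_rot: [3.136, 0.01, 2.467]
force: [-6.1, -1.2, 3.5]
grip_width: 0.0138
```

>>> play_rows([
  {"dx":0,"dy":0,"dz":0,"ax":0,"ay":0,"az":7},
  {"dx":0,"dy":0,"dz":0,"ax":0,"ay":0,"az":7},
  {"dx":0,"dy":0,"dz":0,"ax":0,"ay":0,"az":7},
  {"dx":0,"dy":0,"dz":0,"ax":0,"ay":0,"az":7},
  {"dx":0,"dy":0,"dz":0,"ax":0,"ay":0,"az":7},
])

```text
time_s: 53.58
ee_pos: [0.5403, -0.0529, 0.1013]
eef_rot: [3.133, 0.006, 1.843]
force: [1.2, -0.4, -2.7]
grip_width: 0.0168
```

```bash
python3 -c "
from h import *
go(s2w([0,-.178,.095]),np.pi/2+PSI)
"
```

```text
t 53.5833 S [   1.5 -177.5  101.3] shift mm [ 0.1 -1.6  6.3] turn deg [ 0.54  0.26 18.56] q [-0.16  0.4   1.67 -0.    1.07 -0.44] F [ 1.2 -0.4 -2.7] w 0.0168
```

>>> play_rows([
  {"dx":0,"dy":0,"dz":0,"ax":0,"ay":0,"az":7},
  {"dx":0,"dy":0,"dz":0,"ax":0,"ay":0,"az":7},
  {"dx":0,"dy":0,"dz":0,"ax":0,"ay":0,"az":5},
  {"dx":0,"dy":0,"dz":0,"ax":0,"ay":0,"az":0},
  {"dx":0,"dy":0,"dz":0,"ax":0,"ay":0,"az":0},
])

```text
time_s: 54.0
ee_pos: [0.539, -0.0529, 0.101]
eef_rot: [3.135, 0.003, 1.496]
force: [-0.1, -0.3, -0.8]
grip_width: 0.0127
```

>>> play_rows([
  {"dx":0,"dy":0,"dz":0,"ax":0,"ay":0,"az":0},
  {"dx":0,"dy":0,"dz":0,"ax":0,"ay":0,"az":0},
  {"dx":0,"dy":0,"dz":0,"ax":0,"ay":0,"az":0},
  {"dx":0,"dy":0,"dz":0,"ax":0,"ay":0,"az":0},
  {"dx":0,"dy":0,"dz":0,"ax":0,"ay":0,"az":0},
], claw=0.4)

```text
time_s: 54.42
ee_pos: [0.5391, -0.0528, 0.1013]
eef_rot: [3.135, 0.003, 1.505]
force: [0.3, 0.1, 0.3]
grip_width: 0.0373
```

>>> play_rows([
  {"dx":0,"dy":0,"dz":-0.025,"ax":0,"ay":0,"az":0},
  {"dx":0,"dy":0,"dz":-0.035,"ax":0,"ay":0,"az":0},
  {"dx":0,"dy":0,"dz":-0.035,"ax":0,"ay":0,"az":0},
  {"dx":-0.03,"dy":-0.02,"dz":-0.02,"ax":0,"ay":0,"az":0},
  {"dx":-0.035,"dy":-0.02,"dz":0,"ax":0,"ay":0,"az":0},
])

```text
time_s: 54.83
ee_pos: [0.4943, -0.1121, 0.2192]
eef_rot: [3.14, 0.002, 1.514]
force: [-0.2, -1.8, 0.1]
grip_width: 0.0377
```

>>> play_rows([
  {"dx":-0.035,"dy":-0.02,"dz":0,"ax":0,"ay":0,"az":0},
  {"dx":-0.035,"dy":-0.02,"dz":0,"ax":0,"ay":0,"az":0},
  {"dx":-0.035,"dy":-0.02,"dz":0,"ax":0,"ay":0,"az":0},
  {"dx":-0.03,"dy":-0.01,"dz":0,"ax":0,"ay":0,"az":0},
  {"dx":0,"dy":0,"dz":0,"ax":0,"ay":0,"az":0},
])

```text
time_s: 55.25
ee_pos: [0.4105, -0.2511, 0.2228]
eef_rot: [3.134, 0.006, 1.516]
force: [0.1, 0.1, 0.3]
grip_width: 0.0377
```

```bash
python3 -c "
from h import *
im,K,P=cam('top','t15.png');im2=cam('scene')[0]
cv2.imwrite('pics/f15.png',np.hstack([cv2.resize(im[170:300,150:350],(460,300),interpolation=2),cv2.resize(im2[150:320,200:440],(340,300),interpolation=2)])[:,:,::-1])
go(s2w([0,-.178,.095]),np.pi/2+PSI)
for n,(u,v) in dict(win=(0,0)).items(): pass
g=cv2.cvtColor(im,cv2.COLOR_RGB2GRAY);k,l,s,c=cv2.connectedComponentsWithStats((g<60).astype(np.uint8))
print([ (s[i].tolist(),c[i].round(1).tolist()) for i in range(1,k) if s[i][4]>300 and 150<c[i][0]<330 and 190<c[i][1]<260])
"
```

```text
t 55.35 S [-116.4 -379.2  222.6] shift mm [202.  115.  127.5] turn deg [ 0.44  0.28 -0.11] q [-0.62  0.13  1.7   0.    1.3  -0.56] F [ 0.7 -0.2  0.3] w 0.0374
[([174, 203, 105, 51, 4710], [226.8, 227.7]), ([301, 222, 26, 24, 439], [314.2, 233.4])]
```

View pics/f15.png

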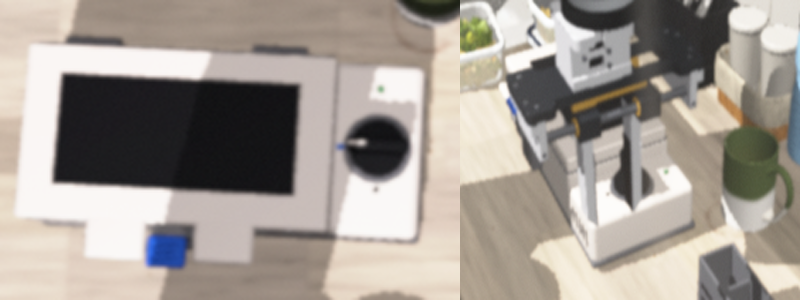

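The lid is shut: its window blob has the same bounding box as in the first picture. The switch mark points to the lid (on), the mug stands and the robot is clear.

```bash
python3 -c "
from h import *
print(workorder.hand_in(), ctrl.get_obs()['force'])"
```

```text
the job is handed in; nothing more can be done
the job is handed in; nothing more can be done
```

I did the whole job and handed it in at about 55 s of the 210 s allowed. The hand-in gives no verdict.

**What I did:**
- Turned the switch off.
- Pressed the catch with one finger while the other held the lid tab, and led the lid to fully open.
- Placed both cups and laid all three spoons in the chamber.
- Brought the lid down along the same arc until it latched, and turned the switch on again.

**What the last checks showed:**
- **Contents:** just before closing, the top view showed all three spoons and both cups inside the chamber.
- **Lid:** with the fingers lifted 11 mm, its edge sat where a shut lid should be. In the final picture its window has the same bounding box as at the start.
- **Switch and mug:** the switch mark points to the lid (on), and the mug is still standing.
- **Robot:** it was clear of everything.

**What I could not confirm or that went over plan:**
- **Pressing force:** the fingertips briefly pushed with about 28 N when pressing the catch and about 60 N (vertical) when latching the lid. The second is far above the 3 to 8 N advised, though below the 120 N wrist limit. The 40 N limit names the arm and the gripper's body; I took it not to cover the fingers.
- **Lid speed and angle:** I had no reading of either. I judged them from the finger path and the pictures.

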